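# Thermometer check of a brake disc hub

## Task

Draw the wand thermometer out of the tool caddy, lay it nose-down in the sloping rest and let go, so that you can take it again round the middle of its body. Then hold it quite still for two seconds with its nose 80 mm from the middle of the leaning brake disc's hub face, pointing squarely at it, and lay it back in the rest the same way. Do not touch the disc or the turbocharger, and leave the jar, can and spanner standing or lying where they are.

Things in the scene. Friction and masses are not known exactly. Their poses are not given: they have to be found in the camera images.
- thermometer: wand thermometer, grey plastic, 180 mm long, 0.18 kg: square body 32 x 32 mm (38 to 180 mm behind the tip), black round nose 26 mm across. Origin at the nose tip, z along the wand towards the tail, x and y square to its sides. Starts upright, nose down in the caddy's pocket, top 70 mm standing out, sides parallel to the caddy's. May lie in the rest on any side.
- nose (a point): the nose tip of the thermometer (its lens)
- spot (a point): the point 80 mm straight ahead of the thermometer's nose tip (on -z): should fall on the middle of the hub face
- caddy: fixed dark steel tool caddy, 180 (x) x 80 (y) x 120 mm high, origin under its centre. A 40 x 40 mm pocket in its centre, floor 10 mm above the bench, holds the thermometer. Two fixed hand tools stand 62 mm either side of the pocket along the caddy's x, handles 26 mm across, tops at 218 mm; the +y and -y sides are free.
- rest: fixed sloping rest, base plate 170 x 120 x 12 mm, origin on the bench, 10 mm to +x of the base's middle. A 26 mm wide, 150 mm long aluminium bar slopes down at 60 degrees (steep) towards the rest's +x; its lowest 56 mm is a trough with side walls 41 mm apart, tops 16 mm above the lying wand's axis, and a closed low end. Above the trough the wand's sides are free to grasp.
- rest_seat (a point): where the nose tip is when the thermometer lies home in the rest, nose against the low end: (30, 0, 50) mm in the rest's frame, whose axes it shares. The thermometer's z axis then runs along (-0.5, 0, 0.866) of the rest's frame.
- hub: brake disc, steel, 216 mm across, fixed, leaning back 20 degrees on a stand. Origin in the middle of the front face of its raised hub (124 mm across, 36 mm proud of the disc; dark centre ring 56 mm across and five holes), 128 mm above the bench; z axis points straight out of the face (towards the robot's side and 20 degrees up), y axis is level.
- stand: fixed plywood stand that carries the disc, base 170 x 160 mm, origin on the bench, 30 mm behind the point under the hub face; its -x is the side the disc faces, levelled
- turbo: fixed turbocharger casting, rust-brown and aluminium, about 150 mm (x) x 130 mm (y), 170 mm high, origin on the bench under its middle
- jar: glass jar with metal lid, 72 mm across, 110 mm high, standing loose, origin under its centre
- can: grey can, 60 mm across, 165 mm high, standing loose, origin under its centre
- spanner: loose steel spanner 180 mm long lying on the bench, about its middle
Things that resemble listed ones, but are neither listed nor needed, are in the scene too. Leave any pink or turquoise look-alike of the stand alone.

How it is judged:
By the outcome, as a careful person would: the job done as asked, in the order asked, and still so for the second after the job is handed in, with the robot touching nothing.
It also fails if it takes over 64 s, if anything falls off the work surface, if the arm or the gripper's body presses on something with over 40 N, if the wrist force passes 120 N, or if a joint passes its speed limit or range.

## Robot

A 6-joint arm with a two-finger parallel gripper is mounted at the origin on the work surface. World frame = base frame: x ahead of the robot, y to its left, z up, the work surface at z = 0. Lengths are in m, angles in rad, forces in N, time in s.
With the tool pointing down it reaches from about 0.375 to 0.9 m from the base axis. Payload 3.1 kg.
Tool frame: the origin (TCP) lies midway between the tips of the shut fingers; the grasp point (between the pads) lies 19 mm behind it; z points along the fingers, y is the line along which they close (so a half turn about z gives the same grasp; the last joint's range is limited). The gripper opens to 87 mm and grips with 3 to 60 N. Pads are 19 mm wide; open, the fingers measure 117 mm over their backs; the gripper's body (75 mm by 190 mm) begins 51 mm behind the grasp point.
Start: joints at [-1.488, 0.527, 1.433, -0, 1.181, -0.178], TCP at [0.161, -0.604, 0.223] pointing down, gripper open.
Joint ranges: [-3.08, 3.08], [-0.75, 2.2], [0.22, 2.44], [-1.43, 4.57], [0, 2.65], [-2.85, 2.85]. Speed limits (rad/s): [2.79, 2.79, 3.14, 3.14, 3.14, 3.14].

## Interface

Orientations are given as a unit quaternion [x, y, z, w].
In Python, from rig import robot gives the robot as it stands.
- The arm moves only by the shell command python3 -m jog 'ROWS' [FORCE]. ROWS is a JSON object of lists of equal length, an entry for each row: "dp": the shift along the tool's x, y, z in mm, a list of three; "delta_rot": the turn, a rotation vector about the tool's x, y, z in rad, a list of three; "gripper": the opening, from -1 (shut) to 1 (fully open). A call has 1 to 12 rows; each row is the pose to reach, as a shift and turn from the pose commanded when the call began, along the tool's axes at that moment; what a row does not reach only later rows make up. A row lasts 1/10 s, in which the tool goes at most 50 mm and 8.59 degrees, less where a joint would pass 70% of its speed; a pose out of reach is approached as far as the arm can. A call with a gripper value outside its range is refused whole. The fingers move at their own pace and stop on an object; FORCE is the grip in N (left out, the last holds). Time passes only in rows, so rows that repeat a pose let the fingers close. It gives the time, the measured TCP pose, the force, the opening and the grip force at its end, in the units of the state.
- robot.get_obs(): the state, without advancing time (a new reading comes with each control period).
- robot.camera(name): name is "scene" or "top"; returns the picture (480x640x3 uint8, red, green, blue); there is no depth.
- robot.camera_model(name): a dict with "fx", "fy", "cx", "cy" (pixels), "xyz" and "orientation" of the camera in the world. Camera axes: x right, y down, z forward; pixel columns grow to the right and rows downward; lengths in m; the calibration is good to about 2 mm. A picture is of the moment at which its call begins. camera_model takes no time and is no camera call.
- robot.hand_in(): hands the job in; it is judged then, once.
Trained networks look in the newest picture that a camera, given by its name, has taken for a name from the list of things; names that differ only in an ending like _2 or _b are one class to them, and where a whole thing is asked for, a point or a joint stands for the part that bears it (a point fixed in the world has none). Each returns a list of dicts, best first, with "score" (0 to 1); they miss things now and then, are a little off and sometimes report something else, mostly with a low value. They report only what shows in the picture. A call takes as long as a camera call. They do not tell look-alikes from the thing itself.
- robot.search_frame(name, camera): "rect" ([left, top, right, bottom] in pixels, round what is visible of it).
The state is a dict: "time": time; "q": joint angles; "joint_velocities": joint speeds; "joint_torque": joint torques, N m; "position": TCP position; "tool_rot": TCP orientation; "ft_force": force on the tool from outside, world axes, zero at the start; "moment": the same for the moment, N m; "grip_width": finger opening in m; "grip_force": force on a finger pad.
Only numpy, scipy, OpenCV 4.12 (cv2) and the standard library are available. Lean on these libraries where they do the work, as an engineer would, in place of code of your own. Each camera call takes 0.05 s, during which the arm holds its last target. There are 200 camera calls.

## Working session

There is one attempt and no reset: what is moved stays moved. The work goes in short steps, Python scripts to look and compute and a shell command to move; the robot and the scene stay as the last step left them, time stands still between calls to the robot, and variables do not carry over. Pictures are saved under pics/ and viewed, at most 10 in all, crops included, and the job is handed in when it is done.

```bash
ls; mkdir -p pics; python3 - <<'E'
from rig import robot
import cv2
for c in ("scene","top"):
    im=robot.camera(c); cv2.imwrite(f"pics/{c}0.png",im[:,:,::-1]); m=robot.camera_model(c); print(c,m)
    for n in ["thermometer","caddy","rest","hub","stand","turbo","jar","can","spanner"]:
        print(n,[(round(d["score"],2),[round(v) for v in d["rect"]]) for d in robot.search_frame(n,c)][:4])
E
```

```text
pics
scene {'fx': 528.1925730574122, 'fy': 528.1925730574122, 'cx': 327.367097922482, 'cy': 236.91276487011322, 'xyz': array([1.095408  , 0.90486708, 0.90358481]), 'orientation': array([ 0.25379363,  0.86837529, -0.4074526 , -0.12448105])}
thermometer [(0.57, [389, 250, 417, 292])]
caddy [(0.89, [355, 230, 441, 349])]
rest [(0.83, [240, 129, 304, 190])]
hub [(0.89, [427, 177, 478, 260]), (0.86, [210, 238, 275, 329]), (0.74, [462, 282, 557, 380]), (0.67, [161, 133, 209, 205])]
stand [(0.81, [434, 283, 556, 415]), (0.79, [400, 176, 482, 272]), (0.71, [141, 134, 219, 227]), (0.71, [315, 354, 396, 402])]
turbo [(0.97, [163, 201, 234, 268]), (0.43, [353, 180, 380, 242])]
jar [(0.88, [303, 202, 335, 254])]
can [(0.67, [355, 179, 379, 243])]
spanner [(0.74, [316, 353, 396, 400])]
top {'fx': 484.08027179644756, 'fy': 484.08027179644756, 'cx': 319.6538707750449, 'cy': 246.66985834232975, 'xyz': array([0.43115371, 0.08181907, 1.26220021]), 'orientation': array([ 0.71601621, -0.69717794,  0.02807907, -0.02180086])}
thermometer [(0.71, [206, 228, 229, 244])]
caddy [(0.65, [254, 92, 341, 160]), (0.6, [200, 201, 247, 279]), (0.37, [204, 227, 219, 247])]
rest [(0.76, [444, 227, 503, 302])]
hub [(0.95, [218, 320, 302, 374]), (0.93, [449, 122, 546, 189]), (0.84, [254, 88, 340, 156]), (0.29, [203, 226, 224, 248])]
stand [(0.91, [442, 101, 544, 201]), (0.85, [214, 294, 310, 375]), (0.81, [72, 228, 175, 304]), (0.73, [251, 71, 344, 167])]
turbo [(0.18, [202, 227, 227, 244])]
jar [(0.56, [332, 222, 365, 253])]
can [(0.87, [322, 278, 348, 304])]
spanner [(0.64, [185, 147, 209, 214])]
```

View pics/scene0.png

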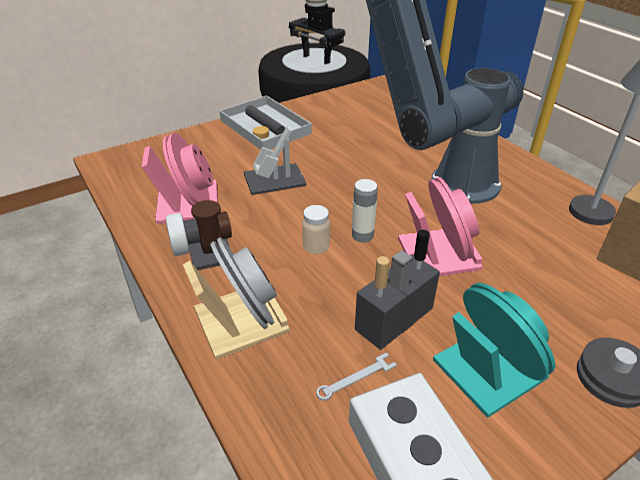

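View pics/top0.png

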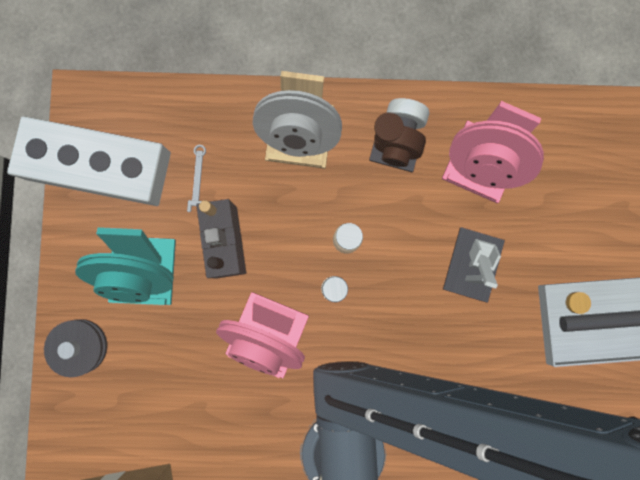

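The scene picture shows the grey thermometer in the caddy at (402,268), between the wood handle and the black handle. The rest is at (275,165), the plywood stand with the grey disc at (245,290), and the turbo at (205,230). In the top picture the caddy is at (221,238), the rest at (474,265), the grey disc at (295,130), the jar at (348,237) and the can at (335,289).

Candidates, in top pixels:
- **Thermometer:** the grey square at (212,236), the wood handle at (206,207) or the black handle at (215,263). I choose the grey square in the middle.
- **Hub:** the grey disc on plywood at (295,140), or the look-alikes in pink at (495,155) and (260,345), turquoise at (125,275), or the flat drum at (75,348). I choose the plywood one.

Next I'll check these in close crops.

```bash
cat > h.py <<'E'
import numpy as np, cv2
from scipy.spatial.transform import Rotation as R
from scipy.optimize import least_squares
from rig import robot
CM={c:robot.camera_model(c) for c in("scene","top")}
def proj(c,P):
    m=CM[c]; p=R.from_quat(m["orientation"]).inv().apply(np.atleast_2d(P)-m["xyz"])
    return np.c_[m["cx"]+m["fx"]*p[:,0]/p[:,2], m["cy"]+m["fy"]*p[:,1]/p[:,2]]
def onz(c,uv,z):
    m=CM[c]; d=R.from_quat(m["orientation"]).apply([(uv[0]-m["cx"])/m["fx"],(uv[1]-m["cy"])/m["fy"],1])
    return m["xyz"]+d*(z-m["xyz"][2])/d[2]
def tile(im,x0,y0,x1,y1,s):
    t=cv2.resize(im[y0:y1,x0:x1],None,fx=s,fy=s,interpolation=cv2.INTER_CUBIC)
    for x in range(-(-x0//10)*10,x1,10):
        cv2.line(t,((x-x0)*s,0),((x-x0)*s,4),(0,0,255),1)
        if x%20==0: cv2.putText(t,str(x),((x-x0)*s-10,14),0,.35,(0,0,255),1)
    for y in range(-(-y0//10)*10,y1,10):
        cv2.line(t,(0,(y-y0)*s),(4,(y-y0)*s),(0,0,255),1)
        if y%20==0: cv2.putText(t,str(y),(5,(y-y0)*s+4),0,.35,(0,0,255),1)
    return t
def mosaic(name,ts):
    H=max(t.shape[0] for t in ts); 
    cv2.imwrite(name,np.hstack([cv2.copyMakeBorder(t,0,H-t.shape[0],0,4,0) for t in ts]))
E
python3 - <<'E'
from h import *
s=cv2.imread("pics/scene0.png");t=cv2.imread("pics/top0.png")
mosaic("pics/caddy.png",[tile(s,352,226,444,350,4),tile(t,192,192,252,286,6)])
mosaic("pics/rest.png",[tile(s,240,126,308,194,6),tile(t,440,224,508,306,5)])
mosaic("pics/hub.png",[tile(s,182,236,292,358,4),tile(t,248,68,346,172,3)])
for a,b in(("caddy",(221,238)),("rest",(474,270)),("hubbase",(298,163)),("turbo",(400,150)),("jar",(348,237)),("can",(335,289)),("tray",(600,320))): print(a,onz("top",b,{"jar":.11,"can":.165,"caddy":.12}.get(a,0)).round(3))
E
```

```text
caddy [0.526 0.306 0.12 ]
rest [ 0.47  -0.333  0.   ]
hubbase [0.741 0.135 0.   ]
turbo [ 0.784 -0.135  0.   ]
jar [0.538 0.006 0.11 ]
can [0.414 0.036 0.165]
tray [ 0.349 -0.662  0.   ]
```

View pics/caddy.png

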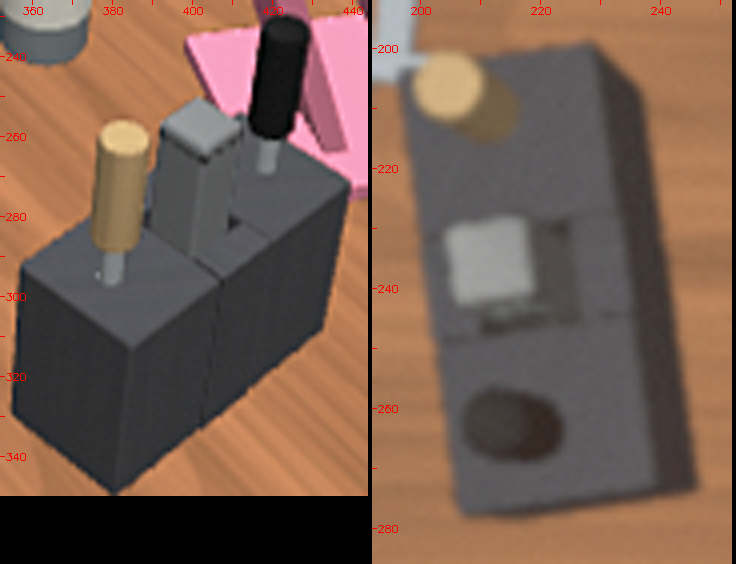

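View pics/rest.png

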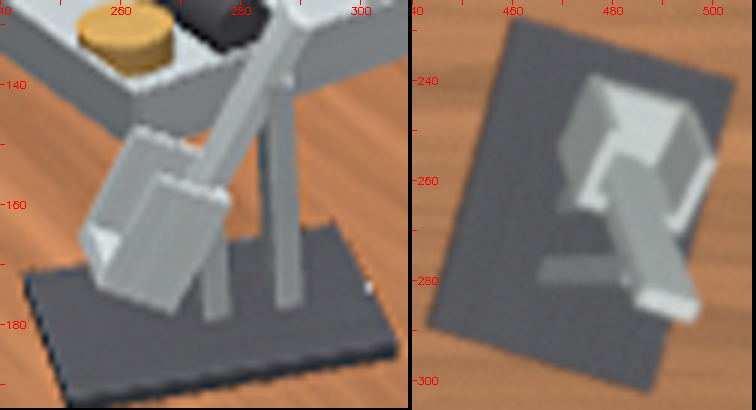

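View pics/hub.png

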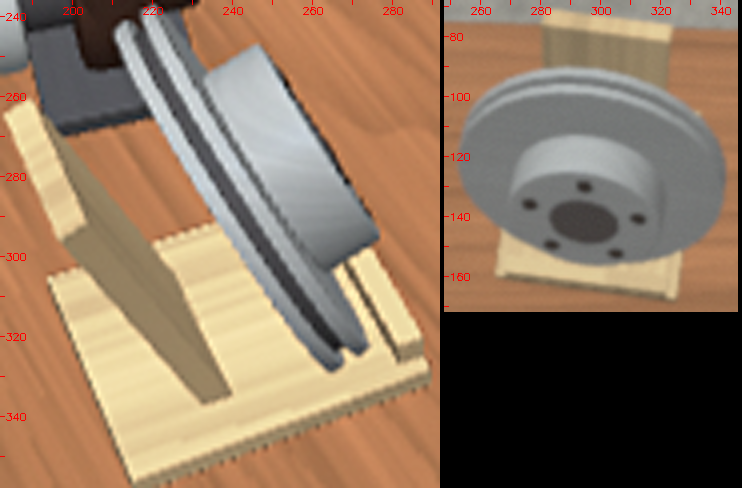

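The caddy crop shows the grey square wand between the two handles, with its top square centred at about (211.7,235) in the top picture. In the rest crop the trough is at the upper end, away from the robot, so rest +x points roughly ahead. In the hub crop the grey disc is on plywood, with the dark ring at (294.4,142) in the top picture. All three choices are confirmed, so I'll fit the poses now.

```bash
python3 - <<'E'
from h import *
def rz(a,P): return R.from_euler("z",a).apply(P)
def fit(name,obs,x0):
    def f(p): return np.concatenate([(proj(c,rz(p[2],[l])+[p[0],p[1],0])-uv).ravel() for c,l,uv in obs])
    for cs in (("scene","top"),("scene",),("top",)):
        sub=[o for o in obs if o[0] in cs]
        g=lambda p: np.concatenate([(proj(c,rz(p[2],[l])+[p[0],p[1],0])-uv).ravel() for c,l,uv in sub])
        s=least_squares(g,x0); print(name,cs,s.x[:2].round(4),np.degrees(s.x[2]).round(2),"rms",np.sqrt(np.mean(s.fun**2)).round(2),s.fun.round(1) if len(cs)==2 else "")
# caddy: image up=+x,left=+y
a,b=.09,.04
S=lambda l,u:("scene",l,u); T=lambda l,u:("top",l,u)
fit("caddy",[S([a,b,.12],(357.5,292.3)),S([-a,b,.12],(439.5,272)) if 0 else S([a,b,.12],(385,313)),][:0]+[
 S([a,b,.12],(385,313)),S([a,-b,.12],(357.5,292.3)),S([-a,b,.12],(439.5,272)),S([a,b,0],(380.3,349.3)),S([a,-b,0],(355.3,329.3)),S([-a,b,0],(432.5,308)),
 T([a,b,.12],(197.5,204.2)),T([a,-b,.12],(228.8,199.2)),T([-a,-b,.12],(239.2,273.2)),T([-a,b,.12],(207.2,278.2)),T([-a,-b,0],(246.3,273.7)),
 ],[.526,.306,0.1])
t=.016
fit("therm",[T([t,t,.19],(203.8,229.5)),T([t,-t,.19],(217.5,228)),T([-t,-t,.19],(219.2,240.7)),T([-t,t,.19],(206.2,242.8)),
 S([t,t,.19],(352+203/4,226+156/4)),S([t,-t,.19],(352+161/4,226+126/4)),S([-t,-t,.19],(352+202/4,226+97/4)),S([-t,t,.19],(352+241/4,226+124/4))],[.53,.31,.1])
X=-.01; a,b=.085,.06
fit("rest",[S([X+a,b,.012],(252,192.7)) if 0 else S([X+a,-b,.012],(244,171.5)),S([X-a,-b,.012],(295.5,163)),S([X-a,b,.012],(306.2,184.3)),S([X+a,b,.012],(252,192.7)),
 T([X+a,b,.012],(460,227.6)),T([X+a,-b,.012],(504.6,240.4)),T([X-a,-b,.012],(488,302.4)),T([X-a,b,.012],(443.2,289))],[.47,-.33,-.25])
# hub
uv=(294.5,141.9); print("hub centre",onz("top",uv,.128).round(4))
for z in (0,.012,.018):
    p,q=onz("top",(265.7,160.2),z),onz("top",(325,168),z)
    d=p-q; print("near edge",z,p.round(3),q.round(3),np.linalg.norm(d).round(3),"yaw",np.degrees(np.arctan2(-d[0],d[1])).round(2))
    p,q,r=[onz("scene",u,z) for u in((194,306),(215.8,356.8),(289.5,329.8))]
    d=p-q; e=r-q
    print("scene far edge",p.round(3),q.round(3),np.linalg.norm(d).round(3),np.degrees(np.arctan2(d[0],-d[1])).round(2),"side",r.round(3),np.linalg.norm(e).round(3),np.degrees(np.arctan2(-e[1],-e[0])).round(2))
def hub(p): 
    M=R.from_euler("z",p[2])*R.from_euler("y",-(np.pi/2-np.radians(20)))  # z-> -x,up
    k=p[4]+np.arange(5)*2*np.pi/5
    return M.apply(np.c_[p[3]*np.cos(k),p[3]*np.sin(k),0*k])+[p[0],p[1],.128]
H=np.array([(583,186),(530,204),(551,245),(616,254),(638,219)],float); H=(H-[444,0])/3+[248,68]
from scipy.optimize import linear_sum_assignment
best=None
for ph in np.linspace(0,1.25,6):
    for yaw in (-.3,0,.3):
        def g(p):
            U=proj("top",hub(p)); D=np.linalg.norm(U[:,None]-H[None],axis=2); i,j=linear_sum_assignment(D); return (U[i]-H[j]).ravel()
        s=least_squares(g,[.76,.13,yaw,.04,ph])
        if best is None or s.cost<best.cost: best=s
print("holes fit",best.x.round(4),np.degrees(best.x[2]),best.cost)
E
```

```text
caddy ('scene', 'top') [0.5247 0.3149] 10.52 rms 0.98 [-0.1 -0.7 -1.5 -1.1  0.8 -1.9  0.1  1.2 -1.6  0.   0.3  0.  -2.3 -0.3
 -0.1 -0.5  0.5  0.4 -1.3  0.7  0.5  0.6]
caddy ('scene',) [0.5246 0.316 ] 10.6 rms 0.96 
caddy ('top',) [0.5252 0.3135] 10.0 rms 0.79 
therm ('scene', 'top') [0.5263 0.3157] 9.85 rms 1.03 [-1.2 -0.5 -0.6 -1.1 -0.4  0.4 -1.7  0.4  0.1 -1.3 -1.3 -1.7 -1.2 -1.3
  0.9 -0.4]
therm ('scene',) [0.5279 0.3188] 9.3 rms 0.76 
therm ('top',) [0.526  0.3135] 10.31 rms 0.58 
rest ('scene', 'top') [ 0.4933 -0.3304] -14.87 rms 0.74 [-0.8 -0.5  0.4 -0.5  0.2 -1.8 -1.  -0.7 -0.2 -0.7 -0.4 -0.5 -0.6  0.5
 -0.6  0.8]
rest ('scene',) [ 0.4947 -0.3257] -14.83 rms 0.6 
rest ('top',) [ 0.4933 -0.3316] -14.89 rms 0.47 
hub centre [0.7601 0.1393 0.128 ]
near edge 0 [0.746 0.22  0.   ] [0.729 0.063 0.   ] 0.158 yaw -5.96
scene far edge [ 0.892  0.037 -0.   ] [0.908 0.198 0.   ] 0.162 -5.73 side [0.741 0.217 0.   ] 0.168 -6.48
near edge 0.012 [0.743 0.219 0.012] [0.727 0.063 0.012] 0.157 yaw -5.96
scene far edge [0.895 0.049 0.012] [0.911 0.208 0.012] 0.16 -5.73 side [0.746 0.226 0.012] 0.166 -6.48
near edge 0.018 [0.741 0.218 0.018] [0.725 0.063 0.018] 0.156 yaw -5.96
scene far edge [0.896 0.054 0.018] [0.912 0.212 0.018] 0.159 -5.73 side [0.748 0.231 0.018] 0.165 -6.48
holes fit [ 0.7597  0.1393 -0.1207  0.0454  0.015 ] -6.915513309213558 0.0733755850327442
```

```bash
cat >> h.py <<'E'
def rel(p,M,q0=None):
    "dp mm / rotvec from the present tool pose to world p, rotation matrix M (half turn about z allowed)"
    o=robot.get_obs(); A=R.from_quat(o["tool_rot"]); M0=R.from_matrix(M)
    for k in (0,1):
        B=M0*R.from_euler("z",k*np.pi); v=(A.inv()*B).as_rotvec()
        print("dp",(A.inv().apply(np.array(p)-o["position"])*1000).round(1),"rot",v.round(3),"deg",np.degrees(np.linalg.norm(v)).round(1))
def frame(z,y):
    z=np.array(z,float);z/=np.linalg.norm(z);y=np.array(y,float);y-=z*(y@z);y/=np.linalg.norm(y)
    return np.c_[np.cross(y,z),y,z]
def st():
    o=robot.get_obs(); print("t",round(o["time"],2),"q",np.round(o["q"],2),"p",np.round(o["position"],4)); print("axes",np.round(R.from_quat(o["tool_rot"]).as_matrix(),3).tolist(),"F",np.round(o["ft_force"],1),"w",o["grip_width"],o["grip_force"])
E
python3 - <<'E'
from h import *
st(); a=np.radians(10.3)
M=frame([0,0,-1],[-np.sin(a),np.cos(a),0])
rel([.5,-.15,.42],M); rel([.5265,.3155,.32],M)
E
```

```text
t 1.0 q [-1.49  0.53  1.43  0.    1.18 -0.18] p [ 0.1612 -0.6038  0.2225]
axes [[0.966, 0.258, 0.0], [0.258, -0.966, 0.0], [0.0, -0.0, -1.0]] F [-0.5  0.  -0.4] w 0.08677027848178182 0.0
dp [ 444.4 -351.1 -197.5] rot [ 0.    -0.    -3.061] deg 175.4
dp [ 444.4 -351.1 -197.5] rot [-0.    -0.     0.081] deg 4.6
dp [ 590.  -794.1  -97.4] rot [ 0.    -0.    -3.061] deg 175.4
dp [ 590.  -794.1  -97.4] rot [-0.    -0.     0.081] deg 4.6
```

```bash
python3 -m jog '{"dp":[[0,0,-50],[0,0,-100],[40,-30,-140],[444,-351,-197],[444,-351,-197],[444,-351,-197],[444,-351,-197],[444,-351,-197],[444,-351,-197],[444,-351,-197],[444,-351,-197],[444,-351,-197]],"delta_rot":[[0,0,0],[0,0,0],[0,0,0],[0,0,0.08],[0,0,0.08],[0,0,0.08],[0,0,0.08],[0,0,0.08],[0,0,0.08],[0,0,0.08],[0,0,0.08],[0,0,0.08]],"gripper":[1,1,1,1,1,1,1,1,1,1,1,1]}' 30
python3 -m jog '{"dp":[[590,-794,-97],[590,-794,-97]],"delta_rot":[[0,0,0.08],[0,0,0.08]],"gripper":[1,1]}' --help 2>&1 | tail -3; python3 - <<'E'
from h import *
st(); a=np.radians(10.3)
M=frame([0,0,-1],[-np.sin(a),np.cos(a),0])
rel([.5265,.3155,.30],M)
E
```

```text
time: 2.2
position: [0.4525, -0.2129, 0.4101]
tool_rot: [0.996, 0.09, 0.0, 0.0]
ft_force: [0.2, -0.9, 0.6]
grip_width: 0.0872
grip_force: 0.0
invalid input: not JSON, or not a number
t 2.2 q [-0.66  0.18  1.45 -0.    1.51  0.73] p [ 0.4525 -0.2129  0.4101]
axes [[0.984, 0.18, 0.001], [0.18, -0.984, -0.001], [0.001, 0.001, -1.0]] F [ 0.2 -0.9  0.6] w 0.08720296829882448 0.0
dp [ 167.7 -506.6  109.8] rot [ 1.000e-03  1.000e-03 -3.141e+00] deg 179.9
dp [ 167.7 -506.6  109.8] rot [ 0.001 -0.001  0.001] deg 0.1
```

```bash
python3 -m jog '{"dp":[[160,-490,80],[160,-490,80],[160,-490,80],[160,-490,80],[160,-490,80],[160,-490,80],[160,-490,80],[160,-490,80],[160,-490,80],[160,-490,80],[160,-490,80],[160,-490,80]],"delta_rot":[[0,0,0],[0,0,0],[0,0,0],[0,0,0],[0,0,0],[0,0,0],[0,0,0],[0,0,0],[0,0,0],[0,0,0],[0,0,0],[0,0,0]],"gripper":[1,1,1,1,1,1,1,1,1,1,1,1]}'
python3 - <<'E'
from h import *
st(); a=np.radians(10.3)
M=frame([0,0,-1],[-np.sin(a),np.cos(a),0])
rel([.5265,.3155,.141],M)
E
```

```text
time: 3.4
position: [0.5204, 0.299, 0.3283]
tool_rot: [0.996, 0.092, -0.001, -0.0]
ft_force: [1.3, 0.2, -0.6]
grip_width: 0.087
grip_force: 0.0
t 3.4 q [0.34 0.39 1.36 0.   1.39 1.72] p [0.5204 0.299  0.3283]
axes [[0.983, 0.184, -0.001], [0.184, -0.983, 0.0], [-0.001, -0.001, -1.0]] F [ 1.3  0.2 -0.6] w 0.08697456525933979 0.0
dp [  9.3 -14.9 187.3] rot [-2.000e-03 -1.000e-03 -3.136e+00] deg 179.7
dp [  9.3 -14.9 187.3] rot [-0.001  0.001  0.005] deg 0.3
```

```bash
python3 -m jog '{"dp":[[9,-15,20],[9,-15,50],[9,-15,80],[9,-15,110],[9,-15,140],[9,-15,165],[9,-15,180],[9,-15,180],[9,-15,180]],"delta_rot":[[0,0,0.005],[0,0,0.005],[0,0,0.005],[0,0,0.005],[0,0,0.005],[0,0,0.005],[0,0,0.005],[0,0,0.005],[0,0,0.005]],"gripper":[1,1,1,1,1,1,1,1,1]}'
python3 - <<'E'
from h import *
st(); a=np.radians(10.3)
M=frame([0,0,-1],[-np.sin(a),np.cos(a),0])
rel([.5265,.3155,.141],M)
s=robot.camera("scene")[:,:,::-1];t=robot.camera("top")[:,:,::-1]
mosaic("pics/g1.png",[tile(s,340,200,444,340,4),tile(t,180,190,270,290,4)])
E
```

```text
time: 4.3
position: [0.5276, 0.3116, 0.1501]
tool_rot: [0.996, 0.087, 0.0, 0.0]
ft_force: [-0.3, 0.2, 0.2]
grip_width: 0.087
grip_force: 0.0
t 4.3 q [ 0.35  0.6   1.53 -0.    1.01  1.75] p [0.5276 0.3116 0.1501]
axes [[0.985, 0.174, 0.0], [0.174, -0.985, -0.0], [0.0, 0.0, -1.0]] F [-0.3  0.2  0.2] w 0.0870460231056551 0.0
dp [-0.5 -4.   9.1] rot [-1.000e-03 -0.000e+00  3.137e+00] deg 179.7
dp [-0.5 -4.   9.1] rot [ 0.    -0.    -0.005] deg 0.3
```

View pics/g1.png

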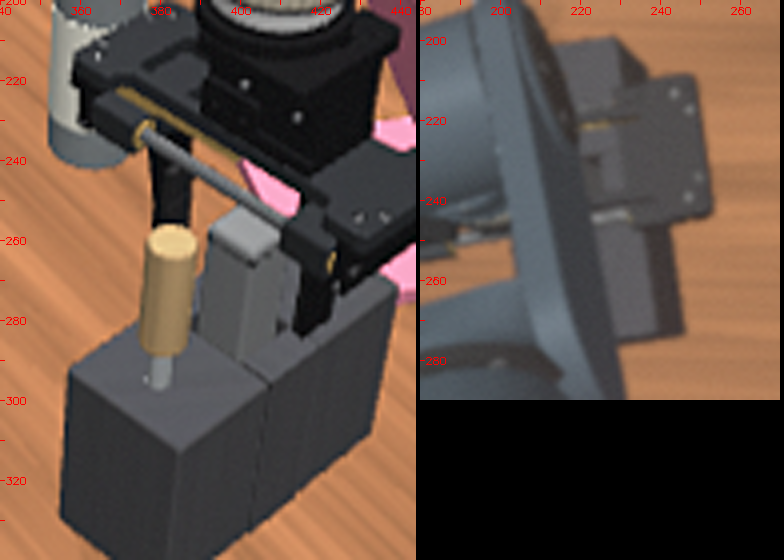

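The picture shows the fingers straddling the wand, whose tail is at (402,250) in the scene picture, clear of both handles. I'll go down and close.

```bash
python3 -m jog '{"dp":[[0,-4,5],[0,-4,9],[0,-4,9],[0,-4,9],[0,-4,9],[0,-4,9],[0,-4,9],[0,-4,9],[0,-4,9],[0,-4,9],[0,-4,9],[0,-4,9]],"delta_rot":[[0,0,0],[0,0,0],[0,0,0],[0,0,0],[0,0,0],[0,0,0],[0,0,0],[0,0,0],[0,0,0],[0,0,0],[0,0,0],[0,0,0]],"gripper":[1,1,-1,-1,-1,-1,-1,-1,-1,-1,-1,-1]}' 30
python3 - <<'E'
from h import *
st()
E
```

```text
time: 5.6
position: [0.5264, 0.3163, 0.1405]
tool_rot: [0.996, 0.088, -0.0, 0.0]
ft_force: [-0.1, -0.3, -0.5]
grip_width: 0.0316
grip_force: 30.0
t 5.6 q [ 0.36  0.61  1.54 -0.    0.99  1.75] p [0.5264 0.3163 0.1405]
axes [[0.985, 0.175, -0.0], [0.175, -0.985, -0.0], [-0.0, 0.0, -1.0]] F [-0.1 -0.3 -0.5] w 0.03164401560785151 29.98712695785798
```

```bash
cat >> h.py <<'E'
Y=np.radians(-14.87); RZ=R.from_euler("z",Y)
REST=np.array([.4935,-.3300,0]); SEAT=REST+RZ.apply([.03,0,.05]); D=RZ.apply([-.5,0,.8660254]); N=RZ.apply([.8660254,0,.5]); RY=RZ.apply([0,1,0])
E
python3 -m jog '{"dp":[[0,0,-15],[0,0,-40],[0,0,-75],[0,0,-120],[0,0,-165],[0,0,-210],[0,0,-250],[0,0,-250],[0,0,-250]],"delta_rot":[[0,0,0],[0,0,0],[0,0,0],[0,0,0],[0,0,0],[0,0,0],[0,0,0],[0,0,0],[0,0,0]],"gripper":[-1,-1,-1,-1,-1,-1,-1,-1,-1]}'
python3 - <<'E'
from h import *
st()
print(SEAT)
M=frame(-D,RY); p=SEAT+(.1305+.03)*D+.06*N
print(p); rel(p,M)
rel([.56,-.05,.42],frame([0,0,-1],RY))
E
```

```text
time: 6.5
position: [0.5261, 0.3163, 0.3907]
tool_rot: [0.996, 0.088, 0.0, -0.0]
ft_force: [0.1, 0.0, -3.2]
grip_width: 0.0317
grip_force: 30.0
t 6.5 q [0.36 0.37 1.22 0.   1.54 1.75] p [0.5261 0.3163 0.3907]
axes [[0.985, 0.175, 0.0], [0.175, -0.985, 0.0], [0.001, -0.0, -1.0]] F [ 0.1  0.  -3.2] w 0.03165066405633501 29.98725546640344
[ 0.52249532 -0.3376988   0.05      ]
[ 0.49515421 -0.33043922  0.21899708]
dp [-143.7  631.3  171.5] rot [-0.703 -0.156 -2.624] deg 155.9
dp [-143.7  631.3  171.5] rot [-0.114  0.515  0.425] deg 38.8
dp [-30.7 366.5 -29.4] rot [ 1.000e-03 -0.000e+00 -2.706e+00] deg 155.1
dp [-30.7 366.5 -29.4] rot [-0.    -0.     0.435] deg 24.9
```

```bash
python3 -m jog '{"dp":[[-5,30,-10],[-20,75,-20],[-40,125,-25],[-144,631,20],[-144,631,20],[-144,631,20],[-144,631,20],[-144,631,20],[-144,631,20],[-144,631,20],[-144,631,20],[-144,631,20]],"delta_rot":[[0,0,0.1],[-0.02,0.1,0.2],[-0.114,0.515,0.425],[-0.114,0.515,0.425],[-0.114,0.515,0.425],[-0.114,0.515,0.425],[-0.114,0.515,0.425],[-0.114,0.515,0.425],[-0.114,0.515,0.425],[-0.114,0.515,0.425],[-0.114,0.515,0.425],[-0.114,0.515,0.425]],"gripper":[-1,-1,-1,-1,-1,-1,-1,-1,-1,-1,-1,-1]}'
python3 - <<'E'
from h import *
st()
M=frame(-D,RY); p=SEAT+(.1305+.03)*D+.06*N
rel(p+[0,0,.15],M); rel(p,M)
E
```

```text
time: 7.7
position: [0.4948, -0.2585, 0.3729]
tool_rot: [0.959, -0.126, 0.254, 0.031]
ft_force: [1.6, -0.4, -2.1]
grip_width: 0.0318
grip_force: 30.0
t 7.7 q [-0.84  0.09  1.77  0.36  0.87  0.82] p [ 0.4948 -0.2585  0.3729]
axes [[0.84, -0.257, 0.479], [-0.225, -0.966, -0.124], [0.494, -0.004, -0.869]] F [ 1.6 -0.4 -2.1] w 0.03176654185406694 29.993723316583782
dp [14.6 69.4 12.5] rot [0.01  0.005 3.139] deg 179.9
dp [14.6 69.4 12.5] rot [-0.003  0.007 -0.002] deg 0.4
dp [-59.6  70.  142.9] rot [0.01  0.005 3.139] deg 179.9
dp [-59.6  70.  142.9] rot [-0.003  0.007 -0.002] deg 0.4
```

```bash
python3 -m jog '{"dp":[[10,40,8],[14,69,12],[14,69,12],[0,70,37],[-20,70,75],[-40,70,110],[-60,70,143],[-60,70,143],[-60,70,143],[-60,70,143]],"delta_rot":[[0,0,0],[0,0.005,0],[0,0.007,0],[0,0.007,0],[0,0.007,0],[0,0.007,0],[0,0.007,0],[0,0.007,0],[0,0.007,0],[0,0.007,0]],"gripper":[-1,-1,-1,-1,-1,-1,-1,-1,-1,-1]}'
python3 - <<'E'
from h import *
st()
M=frame(-D,RY)
p=SEAT+(.1305+.008)*D; rel(p+.06*N,M); rel(p+.003*N,M)
s=robot.camera("scene")[:,:,::-1];t=robot.camera("top")[:,:,::-1]
mosaic("pics/r1.png",[tile(s,235,70,325,200,4),tile(t,420,200,520,310,4)])
for c in CM: print(c,proj(c,[SEAT+.06*N+.03*D, SEAT]).round(1).tolist())
o=robot.get_obs(); A=R.from_quat(o["tool_rot"])
for c in CM: print(c,proj(c,[o["position"]+A.apply([0,0,.1305])]).round(1).tolist())
E
```

```text
time: 8.7
position: [0.4988, -0.3312, 0.2246]
tool_rot: [0.957, -0.124, 0.261, 0.035]
ft_force: [0.5, 0.4, -1.6]
grip_width: 0.0319
grip_force: 30.0
t 8.7 q [-0.94  0.36  1.89  0.65  0.55  0.38] p [ 0.4988 -0.3312  0.2246]
axes [[0.833, -0.256, 0.491], [-0.22, -0.967, -0.132], [0.508, 0.002, -0.861]] F [ 0.5  0.4 -1.6] w 0.031933796204615034 29.992199626285583
dp [-6.2  0.1 25. ] rot [ 1.40e-02  2.00e-03 -3.14e+00] deg 179.9
dp [-6.2  0.1 25. ] rot [ 0.001 -0.009  0.001] deg 0.5
dp [-63.2   0.1  24.5] rot [ 1.40e-02  2.00e-03 -3.14e+00] deg 179.9
dp [-63.2   0.1  24.5] rot [ 0.001 -0.009  0.001] deg 0.5
scene [[246.9, 153.9], [260.7, 168.2]]
top [[494.4, 232.6], [482.4, 248.9]]
scene [[244.9, 152.0]]
top [[496.2, 230.4]]
```

View pics/r1.png

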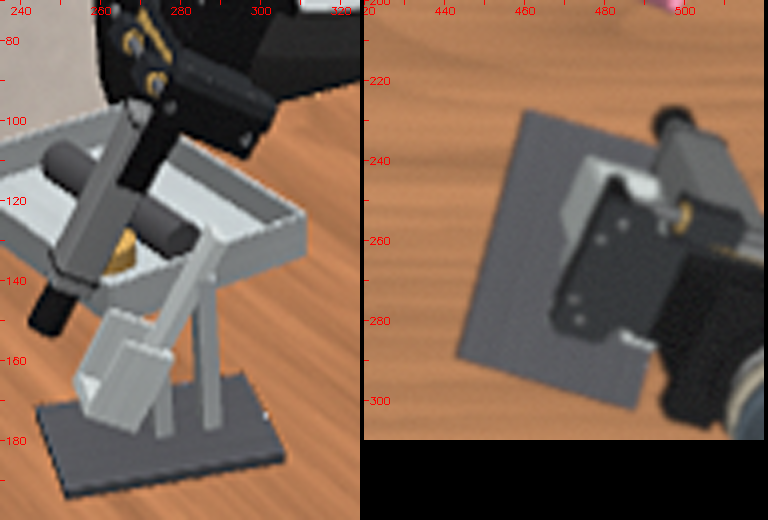

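The nose shows at (246.5,153) in the scene picture and (497,230.5) in the top picture. That is within about 1.5 px of the prediction, so the rest estimate holds. Lowering along the normal.

```bash
python3 -m jog '{"dp":[[-6,0,15],[-6,0,22],[-20,0,22],[-35,0,22],[-48,0,22],[-56,0,22],[-60,0,22],[-60,0,22],[-60,0,22]],"delta_rot":[[0,-0.009,0],[0,-0.009,0],[0,-0.009,0],[0,-0.009,0],[0,-0.009,0],[0,-0.009,0],[0,-0.009,0],[0,-0.009,0],[0,-0.009,0]],"gripper":[-1,-1,-1,-1,-1,-1,-1,-1,-1]}'
python3 - <<'E'
from h import *
st()
M=frame(-D,RY)
rel(SEAT+.1305*D,M)
E
```

```text
time: 9.7
position: [0.4593, -0.3209, 0.1743]
tool_rot: [0.958, -0.125, 0.256, 0.034]
ft_force: [0.7, -0.8, -2.6]
grip_width: 0.0315
grip_force: 30.0
t 9.7 q [-1.    0.42  2.02  0.88  0.45  0.07] p [ 0.4593 -0.3209  0.1743]
axes [[0.838, -0.257, 0.482], [-0.222, -0.967, -0.129], [0.499, 0.001, -0.866]] F [ 0.7 -0.8 -2.6] w 0.03146223571347953 29.992062079254538
dp [-5.5 -0.   9.9] rot [-1.000e-03  2.000e-03 -3.141e+00] deg 180.0
dp [-5.5 -0.   9.9] rot [0.001 0.001 0.001] deg 0.1
```

```bash
python3 -m jog '{"dp":[[-1,0,0],[-2,0,0],[-3,0,0],[-4,0,0],[-4,0,0],[-4,0,0]],"delta_rot":[[0,0,0],[0,0,0],[0,0,0],[0,0,0],[0,0,0],[0,0,0]],"gripper":[-1,-1,-1,-1,-1,-1]}'
python3 - <<'E'
from h import *
st(); rel(SEAT+.1305*D,frame(-D,RY))
E
```

```text
time: 10.3
position: [0.4557, -0.3194, 0.1718]
tool_rot: [0.958, -0.125, 0.256, 0.033]
ft_force: [1.9, -0.1, -0.9]
grip_width: 0.0319
grip_force: 30.0
t 10.3 q [-1.01  0.42  2.03  0.9   0.45  0.05] p [ 0.4557 -0.3194  0.1718]
axes [[0.838, -0.256, 0.482], [-0.222, -0.967, -0.128], [0.499, -0.0, -0.867]] F [ 1.9 -0.1 -0.9] w 0.03190341199656102 29.992272828239948
dp [-0.9  0.5  9.6] rot [-2.000e-03 -0.000e+00 -3.141e+00] deg 180.0
dp [-0.9  0.5  9.6] rot [-0.     0.002  0.   ] deg 0.1
```

```bash
python3 -m jog '{"dp":[[0,0,2],[0,0,4],[0,0,6],[0,0,7],[0,0,7],[0,0,7]],"delta_rot":[[0,0,0],[0,0,0],[0,0,0],[0,0,0],[0,0,0],[0,0,0]],"gripper":[-1,-1,-1,-1,-1,-1]}'
python3 - <<'E'
from h import *
st(); rel(SEAT+.1305*D,frame(-D,RY))
E
```

```text
time: 10.9
position: [0.459, -0.3207, 0.1655]
tool_rot: [0.958, -0.125, 0.256, 0.034]
ft_force: [3.7, -1.8, -2.6]
grip_width: 0.0318
grip_force: 30.0
t 10.9 q [-1.    0.44  2.03  0.92  0.44  0.03] p [ 0.459  -0.3207  0.1655]
axes [[0.838, -0.257, 0.482], [-0.222, -0.966, -0.128], [0.499, 0.001, -0.867]] F [ 3.7 -1.8 -2.6] w 0.0318380441247231 29.991574535379186
dp [-0.8  0.2  2.4] rot [-3.000e-03  1.000e-03 -3.141e+00] deg 180.0
dp [-0.8  0.2  2.4] rot [0.001 0.002 0.   ] deg 0.1
```

```bash
python3 -m jog '{"dp":[[-1,0,1],[-1.5,0,2],[-2,0,3],[-2,0,4],[-2,0,4],[-2,0,4]],"delta_rot":[[0,0,0],[0,0,0],[0,0,0],[0,0,0],[0,0,0],[0,0,0]],"gripper":[-1,-1,-1,-1,-1,-1]}'
python3 - <<'E'
from h import *
st(); rel(SEAT+.1305*D,frame(-D,RY))
E
```

```text
time: 11.5
position: [0.4604, -0.3217, 0.1626]
tool_rot: [0.958, -0.125, 0.257, 0.034]
ft_force: [5.3, -1.4, 4.4]
grip_width: 0.0319
grip_force: 30.0
t 11.5 q [-1.    0.44  2.03  0.94  0.43  0.  ] p [ 0.4604 -0.3217  0.1626]
axes [[0.836, -0.257, 0.484], [-0.222, -0.966, -0.13], [0.502, 0.002, -0.865]] F [ 5.3 -1.4  4.4] w 0.03189172915426737 29.99205670086667
dp [-0.8 -0.4 -0.9] rot [ 3.000e-03  3.000e-03 -3.141e+00] deg 180.0
dp [-0.8 -0.4 -0.9] rot [ 0.002 -0.002  0.   ] deg 0.1
```

```bash
python3 -m jog '{"dp":[[0,0,-1],[0,0,-1],[0,0,-1],[0,0,-1],[0,0,-1],[0,0,-20],[0,0,-50],[0,0,-90],[0,0,-120],[0,0,-120]],"delta_rot":[[0,0,0],[0,0,0],[0,0,0],[0,0,0],[0,0,0],[0,0,0],[0,0,0],[0,0,0],[0,0,0],[0,0,0]],"gripper":[1,1,1,1,1,1,1,1,1,1]}'
python3 - <<'E'
from h import *
st()
z=RZ.apply([-.5,0,-.8660254]); M=frame(z,RY)
p=SEAT+.109*D+.019*z; rel(p-.11*z,M)
s=robot.camera("scene")[:,:,::-1];t=robot.camera("top")[:,:,::-1]
mosaic("pics/r2.png",[tile(s,235,70,325,200,4),tile(t,420,200,520,310,4)])
for c in CM: print(c,proj(c,[SEAT,SEAT+.18*D,SEAT+.18*D+.016*N]).round(1).tolist())
E
```

```text
time: 12.5
position: [0.4009, -0.3059, 0.2682]
tool_rot: [0.958, -0.125, 0.257, 0.036]
ft_force: [0.2, 0.2, 0.1]
grip_width: 0.0868
grip_force: 0.0
t 12.5 q [-1.12  0.17  2.03  0.64  0.68  0.26] p [ 0.4009 -0.3059  0.2682]
axes [[0.837, -0.257, 0.484], [-0.22, -0.966, -0.134], [0.502, 0.005, -0.865]] F [0.2 0.2 0.1] w 0.08681898755631191 0.0
dp [78.4 -0.8 97.4] rot [-1.573 -0.008  2.719] deg 180.0
dp [78.4 -0.8 97.4] rot [ 6.000e-03 -1.049e+00 -1.000e-03] deg 60.1
scene [[260.7, 168.2], [287.7, 116.7], [282.9, 114.8]]
top [[482.4, 248.9], [496.4, 283.6], [499.4, 277.5]]
```

View pics/r2.png

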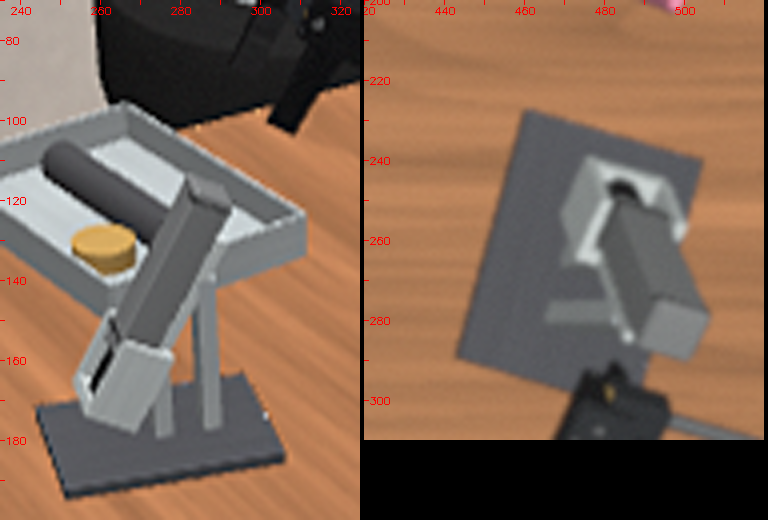

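The wand lies home in the rest: in the scene picture the tail is at (287,118) and the nose is inside the trough. I'll swing the hand round to regrasp it at the middle.

```bash
python3 -m jog '{"dp":[[25,0,-43],[55,0,-90],[100,0,-50],[138,0,-7],[138,0,-7],[138,0,-7],[138,0,-7],[138,0,-7],[138,0,-7],[138,0,-7],[138,0,-7],[138,0,-7]],"delta_rot":[[0,0,0],[0,-0.1,0],[0,-0.25,0],[0,-1.05,0],[0,-1.05,0],[0,-1.05,0],[0,-1.05,0],[0,-1.05,0],[0,-1.05,0],[0,-1.05,0],[0,-1.05,0],[0,-1.05,0]],"gripper":[1,1,1,1,1,1,1,1,1,1,1,1]}'
python3 - <<'E'
from h import *
st()
z=RZ.apply([-.5,0,-.8660254]); M=frame(z,RY)
p=SEAT+.109*D+.019*z; rel(p-.11*z,M); rel(p,M)
E
```

```text
time: 13.8
position: [0.5132, -0.3345, 0.3398]
tool_rot: [0.957, -0.125, -0.259, -0.034]
ft_force: [-0.0, -0.4, 0.5]
grip_width: 0.0867
grip_force: 0.0
t 13.8 q [-0.66  0.67  0.94 -0.22  2.01  1.12] p [ 0.5132 -0.3345  0.3398]
axes [[0.835, -0.256, -0.487], [-0.221, -0.967, 0.129], [-0.504, -0.0, -0.864]] F [-0.  -0.4  0.5] w 0.08665063886601591 0.0
dp [ 59.4   0.7 100.3] rot [-0.007 -0.    -3.141] deg 180.0
dp [ 59.4   0.7 100.3] rot [-0.     0.004  0.   ] deg 0.3
dp [ 59.9   0.7 210.3] rot [-0.007 -0.    -3.141] deg 180.0
dp [ 59.9   0.7 210.3] rot [-0.     0.004  0.   ] deg 0.3
```

```bash
python3 -m jog '{"dp":[[30,0,30],[60,0.7,60],[60,0.7,100],[60,0.7,120],[60,0.7,150],[60,0.7,180],[60,0.7,200],[60,0.7,208],[60,0.7,208],[60,0.7,208]],"delta_rot":[[0,0,0],[0,0.004,0],[0,0.004,0],[0,0.004,0],[0,0.004,0],[0,0.004,0],[0,0.004,0],[0,0.004,0],[0,0.004,0],[0,0.004,0]],"gripper":[1,1,1,1,1,1,1,1,1,1]}'
python3 - <<'E'
from h import *
st()
z=RZ.apply([-.5,0,-.8660254]); M=frame(z,RY)
p=SEAT+.109*D+.019*z; rel(p,M)
E
```

```text
time: 14.8
position: [0.4629, -0.3226, 0.1314]
tool_rot: [0.958, -0.125, -0.256, -0.033]
ft_force: [0.1, -0.6, -0.8]
grip_width: 0.0871
grip_force: 0.0
t 14.8 q [-0.69  0.79  1.3  -0.21  1.53  1.2 ] p [ 0.4629 -0.3226  0.1314]
axes [[0.838, -0.257, -0.482], [-0.223, -0.966, 0.127], [-0.498, 0.001, -0.867]] F [ 0.1 -0.6 -0.8] w 0.08710012604383903 0.0
dp [-0.5 -0.8  4.3] rot [-4.000e-03 -2.000e-03  3.141e+00] deg 180.0
dp [-0.5 -0.8  4.3] rot [ 0.001 -0.002 -0.001] deg 0.2
```

```bash
python3 -m jog '{"dp":[[0,-0.5,4],[0,-0.5,4],[0,-0.5,4],[0,-0.5,4],[0,-0.5,4],[0,-0.5,4],[0,-0.5,4],[0,-0.5,4],[0,-0.5,4],[0,-0.5,4],[0,-0.5,4],[0,-0.5,4]],"delta_rot":[[0,0,0],[0,0,0],[0,0,0],[0,0,0],[0,0,0],[0,0,0],[0,0,0],[0,0,0],[0,0,0],[0,0,0],[0,0,0],[0,0,0]],"gripper":[1,-1,-1,-1,-1,-1,-1,-1,-1,-1,-1,-1]}' 40
python3 - <<'E'
from h import *
import json
st()
o=robot.get_obs(); A=R.from_quat(o["tool_rot"]); P=o["position"]
W=np.c_[np.cross(RY,D),RY,D]   # wand axes in world
n=SEAT+.0008*N-.0009*D   # seat as felt
# lateral: wand is centred by the fingers
nt=A.inv().apply(n-P); print("nose in tool",nt); nt[1]=0
dt=A.inv().apply(D); print("wand z in tool",dt)
json.dump({"nt":nt.tolist(),"dt":dt.tolist(),"P":P.tolist(),"q":o["tool_rot"].tolist()},open("grasp.json","w"))
E
```

```text
time: 16.0
position: [0.4602, -0.3209, 0.1265]
tool_rot: [0.958, -0.125, -0.257, -0.033]
ft_force: [0.4, -1.6, -1.0]
grip_width: 0.0316
grip_force: 40.0
t 16.0 q [-0.69  0.79  1.31 -0.21  1.52  1.2 ] p [ 0.4602 -0.3209  0.1265]
axes [[0.837, -0.256, -0.484], [-0.222, -0.967, 0.128], [-0.501, 0.0, -0.866]] F [ 0.4 -1.6 -1. ] w 0.031574526595827566 39.97442554682493
nose in tool [0.09537968 0.00024187 0.03366234]
wand z in tool [-8.66497222e-01  8.40712674e-05 -4.99181882e-01]
```

```bash
cat >> h.py <<'E'
import json
HUB=np.array([.760,.1405,.128]); HY=np.radians(-6.1)
def hubpose(back=0.08):
    g=json.load(open("grasp.json")); dt=np.array(g["dt"]); nt=np.array(g["nt"])
    hz=R.from_euler("z",HY).apply([-np.cos(np.radians(20)),0,np.sin(np.radians(20))]); hy=R.from_euler("z",HY).apply([0,-1,0])
    Ww=np.c_[np.cross(hy,hz),hy,hz]; dy=np.array([0,1,0]); dy=dy-dt*(dy@dt); dy/=np.linalg.norm(dy)
    Wt=np.c_[np.cross(dy,dt),dy,dt]; M=Ww@Wt.T
    return HUB+back*hz-M@nt, M
E
python3 -m jog '{"dp":[[8,0,-5],[26,0,-15],[60,0,-35],[70,0,-70],[70,0,-110],[70,0,-150],[70,0,-190],[70,0,-190],[70,0,-190]],"delta_rot":[[0,0,0],[0,0,0],[0,0,0],[0,0,0],[0,0,0],[0,0,0],[0,0,0],[0,0,0],[0,0,0]],"gripper":[-1,-1,-1,-1,-1,-1,-1,-1,-1]}'
python3 - <<'E'
from h import *
st()
p,M=hubpose(.18); print(p,M.round(2).tolist()); rel(p+[-.0,0,.15],M); rel(p,M)
E
```

```text
time: 16.9
position: [0.6111, -0.3605, 0.2553]
tool_rot: [0.958, -0.125, -0.257, -0.033]
ft_force: [-0.1, 1.0, -3.4]
grip_width: 0.0318
grip_force: 40.0
t 16.9 q [-0.61  0.9   0.69 -0.2   2.04  1.17] p [ 0.6111 -0.3605  0.2553]
axes [[0.837, -0.256, -0.483], [-0.222, -0.967, 0.128], [-0.5, -0.0, -0.866]] F [-0.1  1.  -3.4] w 0.031801564232999714 39.99304852914065
[0.49261843 0.16908325 0.20624628] [[0.98, -0.11, 0.17], [-0.1, -0.99, -0.02], [0.17, 0.0, -0.98]]
dp [-267.  -481.7   37.7] rot [-0.027  0.696 -0.153] deg 40.9
dp [-267.  -481.7   37.7] rot [1.022 0.04  2.811] deg 171.4
dp [-192.  -481.6  167.6] rot [-0.027  0.696 -0.153] deg 40.9
dp [-192.  -481.6  167.6] rot [1.022 0.04  2.811] deg 171.4
```

```bash
python3 -m jog '{"dp":[[-25,0,-43],[-70,-20,-80],[-267,-482,38],[-267,-482,38],[-267,-482,38],[-267,-482,38],[-267,-482,38],[-267,-482,38],[-267,-482,38],[-267,-482,38],[-267,-482,38],[-267,-482,38]],"delta_rot":[[0,0.05,0],[0,0.1,0],[-0.027,0.696,-0.153],[-0.027,0.696,-0.153],[-0.027,0.696,-0.153],[-0.027,0.696,-0.153],[-0.027,0.696,-0.153],[-0.027,0.696,-0.153],[-0.027,0.696,-0.153],[-0.027,0.696,-0.153],[-0.027,0.696,-0.153],[-0.027,0.696,-0.153]],"gripper":[-1,-1,-1,-1,-1,-1,-1,-1,-1,-1,-1,-1]}'
python3 - <<'E'
from h import *
st()
p,M=hubpose(.14); rel(p+[-.0,0,.05],M); rel(p,M)
E
```

```text
time: 18.1
position: [0.4935, 0.1472, 0.3534]
tool_rot: [0.995, -0.054, 0.083, 0.005]
ft_force: [1.5, 0.6, -1.9]
grip_width: 0.0315
grip_force: 40.0
t 18.1 q [ 0.09  0.17  1.63 -0.04  1.18  1.78] p [0.4935 0.1472 0.3534]
axes [[0.981, -0.108, 0.164], [-0.106, -0.994, -0.019], [0.165, 0.001, -0.986]] F [ 1.5  0.6 -1.9] w 0.031513860586872756 39.99002481694333
dp [ 15.6 -21.8 114.9] rot [ 0.002  0.008 -0.001] deg 0.5
dp [ 15.6 -21.8 114.9] rot [ 1.20e-02 -2.00e-03  3.14e+00] deg 179.9
dp [  7.3 -21.9 164.2] rot [ 0.002  0.008 -0.001] deg 0.5
dp [  7.3 -21.9 164.2] rot [ 1.20e-02 -2.00e-03  3.14e+00] deg 179.9
```

```bash
python3 -m jog '{"dp":[[7,-20,20],[7,-22,60],[7,-22,100],[7,-22,135],[7,-22,155],[7,-22,164],[7,-22,164],[7,-22,164],[7,-22,164]],"delta_rot":[[0.002,0.008,0],[0.002,0.008,0],[0.002,0.008,0],[0.002,0.008,0],[0.002,0.008,0],[0.002,0.008,0],[0.002,0.008,0],[0.002,0.008,0],[0.002,0.008,0]],"gripper":[-1,-1,-1,-1,-1,-1,-1,-1,-1]}'
python3 - <<'E'
from h import *
st()
p,M=hubpose(.08); rel(p,M)
E
```

```text
time: 19.0
position: [0.5351, 0.1642, 0.1972]
tool_rot: [0.994, -0.053, 0.091, 0.004]
ft_force: [-0.9, 0.2, -1.6]
grip_width: 0.0316
grip_force: 40.0
t 19.0 q [ 0.12  0.41  1.75 -0.05  0.8   1.83] p [0.5351 0.1642 0.1972]
axes [[0.978, -0.107, 0.181], [-0.105, -0.994, -0.017], [0.182, -0.003, -0.983]] F [-0.9  0.2 -1.6] w 0.03157471557662118 39.99305519624613
dp [45.8 -0.3 34.1] rot [-0.002 -0.009 -0.001] deg 0.5
dp [45.8 -0.3 34.1] rot [-0.014  0.004  3.141] deg 180.0
```

```bash
python3 -m jog '{"dp":[[12,0,9],[25,0,18],[37,0,27],[46,0,34],[46,0,34],[46,0,34]],"delta_rot":[[0,-0.006,0],[0,-0.009,0],[0,-0.009,0],[0,-0.009,0],[0,-0.009,0],[0,-0.009,0]],"gripper":[-1,-1,-1,-1,-1,-1]}'
python3 - <<'E'
from h import *
p,M=hubpose(.08); rel(p,M)
s=robot.camera("scene")[:,:,::-1];t=robot.camera("top")[:,:,::-1]
mosaic("pics/h1.png",[tile(s,200,220,320,340,4),tile(t,250,80,330,220,4)])
cv2.imwrite("pics/s_h.png",s);cv2.imwrite("pics/t_h.png",t)
o=robot.get_obs();A=R.from_quat(o["tool_rot"]);g=json.load(open("grasp.json"));n=o["position"]+A.apply(g["nt"]);d=A.apply(g["dt"])
for c in CM: print(c,"nose,hub,tail",proj(c,[n,n-.08*d,n+.18*d]).round(1).tolist())
print("spot",n-.08*d,"dir",d)
E
```

```text
time: 19.6
position: [0.5854, 0.1585, 0.1701]
tool_rot: [0.995, -0.053, 0.085, 0.004]
ft_force: [0.6, -0.8, -2.2]
grip_width: 0.0317
grip_force: 40.0
dp [ 0.9 -0.6 -1.8] rot [-0.002  0.004 -0.001] deg 0.2
dp [ 0.9 -0.6 -1.8] rot [6.000e-03 2.000e-03 3.141e+00] deg 180.0
scene nose,hub,tail [[294.1, 251.1], [262.4, 271.0], [363.6, 207.4]]
top nose,hub,tail [[289.2, 170.8], [294.1, 142.6], [277.1, 240.5]]
spot [0.75885689 0.14026479 0.12609088] dir [-0.93342662  0.09913925  0.34479872]
```

View pics/h1.png

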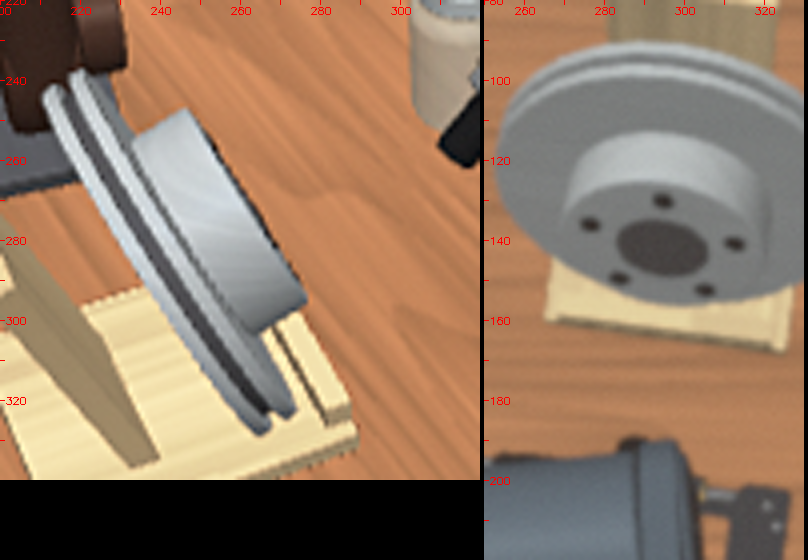

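The predicted nose at scene (294,251) is empty, and a black nose tip shows at about (315,258) instead. The wand has probably turned or slipped in the grip. I'll fit its pitch and look once more.

```bash
python3 - <<'E'
from h import *
s=cv2.imread("pics/s_h.png");t=cv2.imread("pics/t_h.png")
o=robot.get_obs();A=R.from_quat(o["tool_rot"]);P=o["position"];G=P-A.apply([0,0,.019])
g=json.load(open("grasp.json"));nt=np.array(g["nt"]);gt=np.array([0,0,-.019])
print("grasp px",{c:proj(c,G).round(1).tolist() for c in CM},"z",G)
for deg in range(-40,41,10):
    q=R.from_rotvec([0,np.radians(deg),0]); n=P+A.apply(gt+q.apply(nt-gt)); print(deg,proj("scene",n).round(1),n.round(3))
from h import tile
a=tile(s,290,130,440,310,3); b=tile(t,240,150,340,290,3)
mosaic("pics/h2.png",[a,b])
print(robot.search_frame("thermometer","scene"),robot.search_frame("nose","scene"))
E
```

```text
grasp px {'scene': [[336.7, 225.1]], 'top': [[282.1, 212.2]]} z [0.58182307 0.15908073 0.1893766 ]
-40 [[313.9 264.4]] [0.637 0.153 0.096]
-30 [[307.7 262.8]] [0.653 0.152 0.107]
-20 [[302.2 260. ]] [0.666 0.15  0.121]
-10 [[297.6 256. ]] [0.676 0.149 0.136]
0 [[294.1 251.1]] [0.684 0.148 0.154]
10 [[291.8 245.2]] [0.689 0.148 0.172]
20 [[290.9 238.5]] [0.69  0.147 0.191]
30 [[291.4 231.3]] [0.688 0.148 0.21 ]
40 [[293.4 223.7]] [0.683 0.148 0.228]
[{'rect': [308.3, 217.8, 341.0, 260.0], 'score': 0.88}] [{'rect': [306.5, 217.4, 341.7, 264.3], 'score': 0.59}]
```

View pics/h2.png

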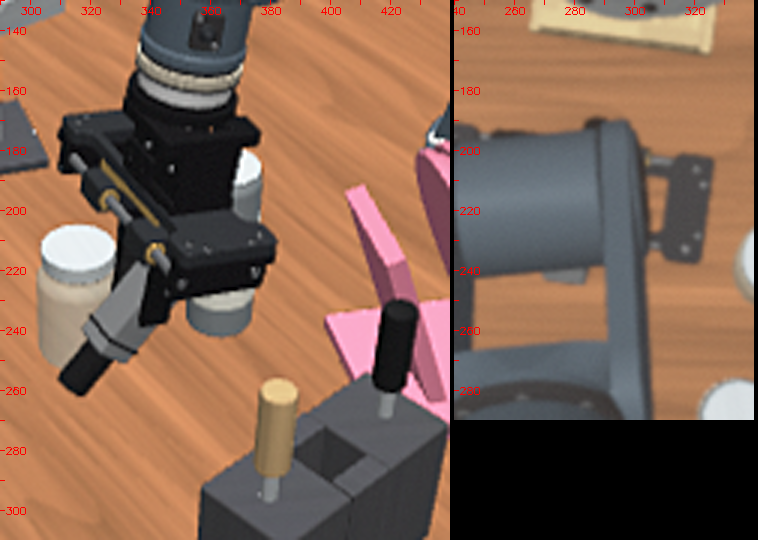

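The view shows the wand pitched nose-down in the grip: tip at about (314,258) and body/nose joint at about (327,243) in the scene picture. My lift was not along the rest's normal, because I mistook the tool axes, and it levered the wand. I'll estimate the present angle, lay it back in the rest and take it again properly.

```bash
python3 - <<'E'
from h import *
o=robot.get_obs();A=R.from_quat(o["tool_rot"]);P=o["position"]
g=json.load(open("grasp.json"));dt=np.array(g["dt"])
def pts(v):
    th,s=v; d=R.from_rotvec([0,th,0]).apply(dt); c=np.array([0,0,-.019])  # s: axial dist tip->grasp
    n=c-s*d; return P+A.apply(np.array([n,n+.038*d,n+.18*d])),d,n
def f(v,b):
    w,_,_=pts(v); return (proj("scene",w[:2])-np.array([[314,257.7],[327.3,242.7]])-b).ravel()
for b in ([0,0],[1.5,1],[2.5,1]):
  for th0 in(-1,-.3,):
    r=least_squares(f,[th0,.11],args=(np.array(b),)); w,d,n=pts(r.x)
    print(b,np.degrees(r.x[0]).round(1),r.x[1].round(4),r.fun.round(1),"d_tool",d.round(3),"nose_tool",n.round(4),"tail top px",proj("top",w[2]).round(1),"zs",w[:,2].round(3))
E
```

```text
[0, 0] -34.5 0.0884 [ 1.7 -1.1 -2.7  0.5] d_tool [-0.432  0.    -0.902] nose_tool [ 0.0382 -0.      0.0607] tail top px [[276.1 232.3]] zs [0.118 0.149 0.264]
[0, 0] -34.5 0.0884 [ 1.7 -1.1 -2.7  0.5] d_tool [-0.432  0.    -0.902] nose_tool [ 0.0382 -0.      0.0607] tail top px [[276.1 232.3]] zs [0.118 0.149 0.264]
[1.5, 1] -38.6 0.0899 [ 2.1 -1.1 -3.3  0.3] d_tool [-0.366  0.    -0.931] nose_tool [ 0.0329 -0.      0.0647] tail top px [[276.5 229.2]] zs [0.113 0.145 0.267]
[1.5, 1] -38.6 0.0899 [ 2.1 -1.1 -3.3  0.3] d_tool [-0.366  0.    -0.931] nose_tool [ 0.0329 -0.      0.0647] tail top px [[276.5 229.2]] zs [0.113 0.145 0.267]
[2.5, 1] -40.5 0.0895 [ 2.2 -1.1 -3.6  0.3] d_tool [-0.334  0.    -0.942] nose_tool [ 0.0299 -0.      0.0653] tail top px [[276.6 227.9]] zs [0.112 0.145 0.269]
[2.5, 1] -40.5 0.0895 [ 2.2 -1.1 -3.6  0.3] d_tool [-0.334  0.    -0.942] nose_tool [ 0.0299 -0.      0.0653] tail top px [[276.6 227.9]] zs [0.112 0.145 0.269]
```

```bash
python3 - <<'E'
from h import *
o=robot.get_obs();A=R.from_quat(o["tool_rot"]);P=o["position"]
g=json.load(open("grasp.json"));dt=np.array(g["dt"])
s=cv2.imread("pics/s_h.png"); gray=cv2.cvtColor(s,cv2.COLOR_BGR2GRAY)
# black nose blob inside window
w=(gray<50).astype(np.uint8); w[:, :300]=0; w[:,334:]=0; w[:236]=0; w[270:]=0
n,l,stt,c=cv2.connectedComponentsWithStats(w); i=1+np.argmax(stt[1:,4]); blob=(l==i)
print("blob",stt[i],c[i]); print(cv2.minAreaRect(np.argwhere(blob)[:,::-1].astype(np.float32)))
ring=np.linspace(0,2*np.pi,24,endpoint=False)
def nose(v,b):
    th,sl=v; d=R.from_rotvec([0,th,0]).apply(dt); n=np.array([0,0,-.019])-sl*d
    e=np.array([0,1,0]); f=np.cross(d,e); cir=.013*(np.outer(np.cos(ring),e)+np.outer(np.sin(ring),f))
    return proj("scene",P+A.apply(np.vstack([n+cir,n+.037*d+cir])))+b
def iou(v,b):
    m=np.zeros_like(w); cv2.fillConvexPoly(m,cv2.convexHull((nose(v,b)*16).round().astype(np.int32)),1,shift=4); m=m>0
    return (m&blob).sum()/(m|blob).sum()
for b in ([0,0],[1.5,1],[2.5,1.5]):
    r=max(((iou((np.radians(t),sl),np.array(b)),t,sl) for t in range(-70,20,2) for sl in np.arange(.04,.13,.003)))
    print(b,r)
# body grey pixel colour fit: tail in top
t=cv2.imread("pics/t_h.png"); print(t[234:247:2,270:288:3].mean(2).round())
E
```

```text
blob [310 244  17  18 165] [317.59393939 252.73333333]
((317.4344177246094, 252.7786865234375), (10.627060890197754, 15.492464065551758), 39.80556869506836)
[0, 0] (np.float64(0.6707317073170732), -32, np.float64(0.09700000000000006))
[1.5, 1] (np.float64(0.6846473029045643), -28, np.float64(0.09100000000000005))
[2.5, 1.5] (np.float64(0.6846473029045643), -28, np.float64(0.09700000000000006))
[[ 86.  87.  85.  84.  84.  85.]
 [ 80.  79.  81.  78.  77.  76.]
 [ 75.  70.  72.  70.  71.  76.]
 [ 84.  91. 105. 110. 108. 111.]
 [121. 117. 119. 120. 112. 124.]
 [130. 128. 121. 113. 114. 136.]
 [141. 143. 141. 143. 142. 143.]]
```

```bash
cat > fit.py <<'E'
from h import *
from scipy.optimize import differential_evolution
ring=np.linspace(0,2*np.pi,24,endpoint=False)
def fitnose(img,P,A,dt,c,win,thr=60):
    gray=cv2.cvtColor(img,cv2.COLOR_BGR2GRAY); x0,y0,x1,y1=win
    w=np.zeros_like(gray); w[y0:y1,x0:x1]=(gray<thr)[y0:y1,x0:x1]
    n,l,stt,_=cv2.connectedComponentsWithStats(w); i=1+np.argmax(stt[1:,4]); blob=l==i
    e=np.array([0,1.,0])
    def parts(v):
        d=R.from_rotvec([0,v[0],0]).apply(dt); f=np.cross(d,e); return d,f,np.array([0,0,-.019])-v[1]*d+v[2]*f
    def cost(v,b):
        d,f,n=parts(v); cir=.013*(np.outer(np.cos(ring),e)+np.outer(np.sin(ring),f))
        U=proj(c,P+A.apply(np.vstack([n+cir,n+.038*d+cir])))+b
        m=np.zeros_like(w); cv2.fillConvexPoly(m,cv2.convexHull((U*16).round().astype(np.int32)),1,shift=4); m=m>0
        return -(m&blob).sum()/(m|blob).sum()
    return stt[i],parts,cost
if __name__=="__main__":
    o=robot.get_obs();A=R.from_quat(o["tool_rot"]);P=o["position"]; dt=np.array(json.load(open("grasp.json"))["dt"])
    for thr in (60,75):
        k,parts,cost=fitnose(cv2.imread("pics/s_h.png"),P,A,dt,"scene",(300,236,334,270),thr); print(k)
        for b in ([0,0],[1.5,1]):
            r=differential_evolution(cost,[(-1.2,.3),(.05,.13),(-.012,.012)],args=(np.array(b),),seed=1,maxiter=60,tol=1e-6)
            d,f,n=parts(r.x); print(thr,b,r.fun.round(3),np.degrees(r.x[0]).round(1),r.x[1:].round(4),"d",d.round(3),"nose",n.round(4))
E
python3 fit.py
```

```text
[310 243  18  19 177]
60 [0, 0] -0.763 -25.0 [ 0.094  -0.0107] d [-0.575  0.    -0.818] nose [ 0.0453 -0.      0.064 ]
60 [1.5, 1] -0.766 -22.5 [ 0.0928 -0.0077] d [-0.61   0.    -0.792] nose [ 0.0505 -0.      0.0592]
[309 243  19  19 185]
75 [0, 0] -0.797 -25.0 [ 0.0937 -0.0115] d [-0.575  0.    -0.818] nose [ 0.0445 -0.      0.0642]
75 [1.5, 1] -0.801 -22.5 [ 0.0948 -0.0097] d [-0.609  0.    -0.793] nose [ 0.05   -0.      0.0621]
```

```bash
cat >> h.py <<'E'
def restpose(dt,nt,off):
    dt=np.array(dt);nt=np.array(nt); dt=dt/np.linalg.norm(dt)
    y=-RY; W=np.c_[np.cross(y,D),y,D]; t=np.array([0,1.,0]); t-=dt*(t@dt); t/=np.linalg.norm(t)
    M=W@np.c_[np.cross(t,dt),t,dt].T
    return SEAT+off-M@nt,M
DT2=[-.59,0,-.806]; NT2=[.047,0,.062]
E
python3 - <<'E'
from h import *
st()
p,M=restpose(DT2,NT2,.02*D+.06*N); print(p,M.round(2).tolist())
o=robot.get_obs();A=R.from_quat(o["tool_rot"])
print("back/up",A.inv().apply([-.1,0,.17])*1000)
rel(p+[0,0,.14],M); 
E
```

```text
t 19.8 q [ 0.1   0.51  1.66 -0.05  0.8   1.8 ] p [0.5852 0.1589 0.1711]
axes [[0.98, -0.106, 0.17], [-0.105, -0.994, -0.016], [0.171, -0.002, -0.985]] F [ 0.5  0.3 -2.1] w 0.03152362041904421 39.993095027748495
[ 0.52436805 -0.33819605  0.16403698] [[0.96, -0.26, -0.1], [-0.26, -0.97, 0.03], [-0.11, 0.0, -0.99]]
back/up [ -68.94949857   10.28275823 -184.49994995]
dp [  15.3  500.4 -133.3] rot [-0.007 -0.279  0.154] deg 18.3
dp [  15.3  500.4 -133.3] rot [ 0.417 -0.01  -2.959] deg 171.2
```

```bash
python3 -m jog '{"dp":[[-25,0,-42],[-50,5,-85],[-60,20,-130],[-50,65,-160],[15,500,-133],[15,500,-133],[15,500,-133],[15,500,-133],[15,500,-133],[15,500,-133],[15,500,-133],[15,500,-133]],"delta_rot":[[0,0,0],[0,0,0],[0,0,0],[0,-0.05,0.03],[-0.007,-0.279,0.154],[-0.007,-0.279,0.154],[-0.007,-0.279,0.154],[-0.007,-0.279,0.154],[-0.007,-0.279,0.154],[-0.007,-0.279,0.154],[-0.007,-0.279,0.154],[-0.007,-0.279,0.154]],"gripper":[-1,-1,-1,-1,-1,-1,-1,-1,-1,-1,-1,-1]}'
python3 - <<'E'
from h import *
st()
p,M=restpose(DT2,NT2,.02*D+.06*N); rel(p+[0,0,.14],M); rel(p,M)
E
```

```text
time: 21.0
position: [0.522, -0.295, 0.3051]
tool_rot: [0.99, -0.13, -0.053, -0.007]
ft_force: [1.5, -0.7, -1.6]
grip_width: 0.0315
grip_force: 40.0
t 21.0 q [-0.68  0.46  1.32 -0.04  1.46  1.16] p [ 0.522  -0.295   0.3051]
axes [[0.961, -0.257, -0.103], [-0.256, -0.966, 0.027], [-0.107, 0.0, -0.994]] F [ 1.5 -0.7 -1.6] w 0.03154909287320556 39.99458129983395
dp [13.4 41.2 -0.3] rot [ 0.    -0.001 -0.001] deg 0.1
dp [13.4 41.2 -0.3] rot [-2.000e-03 -0.000e+00  3.141e+00] deg 180.0
dp [ 28.4  41.2 138.9] rot [ 0.    -0.001 -0.001] deg 0.1
dp [ 28.4  41.2 138.9] rot [-2.000e-03 -0.000e+00  3.141e+00] deg 180.0
```

```bash
python3 -m jog '{"dp":[[13,41,0],[13,41,10],[18,41,45],[23,41,85],[28,41,120],[28,41,137],[28,41,137],[28,41,137],[28,41,137]],"delta_rot":[[0,0,0],[0,0,0],[0,0,0],[0,0,0],[0,0,0],[0,0,0],[0,0,0],[0,0,0],[0,0,0]],"gripper":[-1,-1,-1,-1,-1,-1,-1,-1,-1]}'
python3 - <<'E'
from h import *; from fit import *
st(); o=robot.get_obs();A=R.from_quat(o["tool_rot"]);P=o["position"]; dt=np.array(json.load(open("grasp.json"))["dt"])
p,M=restpose(DT2,NT2,.02*D+.06*N); rel(p,M)
u=proj("scene",P+A.apply(NT2))[0]; u2=proj("scene",P+A.apply(np.array(NT2)+.038*np.array(DT2)))[0]; print("pred",u,u2)
print(robot.search_frame("thermometer","scene") if robot.camera("scene") is not None else 0)
s=robot.camera("scene")[:,:,::-1].copy(); cv2.imwrite("pics/s_r.png",s); t=robot.camera("top")[:,:,::-1].copy(); cv2.imwrite("pics/t_r.png",t)
gray=cv2.cvtColor(s,cv2.COLOR_BGR2GRAY); print(gray[128:164:2,232:266:2])
E
```

```text
time: 21.9
position: [0.5255, -0.3368, 0.1675]
tool_rot: [0.99, -0.129, -0.052, -0.006]
ft_force: [0.8, -0.6, -2.0]
grip_width: 0.0316
grip_force: 40.0
t 21.9 q [-0.72  0.63  1.41 -0.05  1.2   1.13] p [ 0.5255 -0.3368  0.1675]
axes [[0.961, -0.257, -0.101], [-0.256, -0.966, 0.025], [-0.104, 0.002, -0.995]] F [ 0.8 -0.6 -2. ] w 0.031614113845151066 39.993034115759656
dp [-0.4  1.7  3.6] rot [ 0.002 -0.004 -0.001] deg 0.2
dp [-0.4  1.7  3.6] rot [-6.000e-03 -3.000e-03  3.141e+00] deg 180.0
pred [245.08399594 155.91813756] [250.60793983 145.06650126]
[{'rect': [241.2, 98.0, 279.4, 158.8], 'score': 0.93}]
[[112 106 108 105 104 100 180 137  97 183  89   2  17  15  13  94  92]
 [140 114 104 106 105 105 100 137 227 211  98  40  12  17  15  61  92]
 [131 137 132 101 106 106 106 105 104 142 103  78  15  15  19  38  94]
 [135 132 135 138 107 104 106 107 106  99 104 104  16  16  17  24  93]
 [135 136 130 134 142 120 104 108 104 102 110  97   3  13  11  24 115]
 [130 132 133 129 134 138 132 100  82 103 104  97  55  82  88 121 164]
 [131 129 130 133 131 132 139 134  57 113  93  95  95  94  86 202 194]
 [139 131 128 129 129 129 132  96  83  79  99  97  94  93  78 116 126]
 [142 139 130 128 127 128 131 137 108  88  71  49  64  84 104 117 126]
 [152 143 140 131 125 127 133  69  78  96 101  98  85  62 110 120 119]
 [152 147 142 140 133 127 133  12  21  16  35  63  85 124 102 166 186]
 [151 151 146 141 139 135 118  22  24  22  13  74 144 143 158 149 145]
 [149 154 152 146 142 144  20  24  25  21  17 147 131 140 159 151 150]
 [144 149 156 152 145 147  18  25  22  18  48 139 134 156 149 146 150]
 [144 145 152 156 152 147   9  19  20  10 134 130 135 160 151 148 153]
 [142 140 144 154 158 156 138  83  28  64 134 128 154 150 147 151 165]
 [140 136 142 145 155 159 154 147 149 142 133 131 160 149 149 154 151]
 [146 136 135 139 145 156 160 154 144 141 136 155 148 146 150 164 150]]
```

```bash
python3 - <<'E'
from fit import *
o=robot.get_obs();A=R.from_quat(o["tool_rot"]);P=o["position"]; dt=np.array(json.load(open("grasp.json"))["dt"])
k,parts,cost=fitnose(cv2.imread("pics/s_r.png"),P,A,dt,"scene",(236,146,262,164),70); print(k)
for b in ([1.5,1],[.8,.5]):
    r=differential_evolution(cost,[(-1.2,.3),(.05,.13),(-.015,.015)],args=(np.array(b),),seed=1,maxiter=60,tol=1e-6)
    d,f,n=parts(r.x); print(b,r.fun.round(3),np.degrees(r.x[0]).round(1),r.x[1:].round(4),"d",d.round(3),"nose",n.round(4))
    w=P+A.apply(n); e=w-SEAT; print("nose off seat: axial",e@D,"normal",e@N,"lat",e@RY)
E
```

```text
[243 146  12  13 100]
[1.5, 1] -0.676 -23.7 [ 0.0977 -0.0062] d [-0.592  0.    -0.806] nose [ 0.0528 -0.      0.0634]
nose off seat: axial 0.017927327253878852 normal 0.06576963359336224 lat 0.001556905477751262
[0.8, 0.5] -0.685 -23.7 [ 0.0946 -0.0089] d [-0.592  0.    -0.806] nose [ 0.0488 -0.      0.0625]
nose off seat: axial 0.020995740965245754 normal 0.06305811570604952 lat 0.0015608603749075905
```

```bash
python3 - <<'E'
from h import *
A=R.from_quat(robot.get_obs()["tool_rot"]); print(A.inv().apply(N),A.inv().apply(D))
E
python3 -m jog '{"dp":[[-10,1.6,8],[-20,1.6,18],[-29,1.6,27],[-36,1.6,34],[-40,1.6,38],[-40,1.6,38],[-40,1.6,38]],"delta_rot":[[0,0,0],[0,0,0],[0,0,0],[0,0,0],[0,0,0],[0,0,0],[0,0,0]],"gripper":[-1,-1,-1,-1,-1,-1,-1]}'
python3 - <<'E'
from h import *
st(); o=robot.get_obs();A=R.from_quat(o["tool_rot"]); e=o["position"]+A.apply([.05,0,.063])-SEAT; print("axial",e@D,"normal",e@N,"lat",e@RY)
E
```

```text
[ 8.08532379e-01  3.43982941e-05 -5.88451683e-01] [-0.58845114  0.00140372 -0.80853155]
time: 22.8
position: [0.4822, -0.327, 0.1325]
tool_rot: [0.99, -0.13, -0.053, -0.007]
ft_force: [0.2, -0.6, -2.5]
grip_width: 0.0318
grip_force: 40.0
t 22.8 q [-0.76  0.62  1.54 -0.06  1.07  1.1 ] p [ 0.4822 -0.327   0.1325]
axes [[0.961, -0.258, -0.103], [-0.256, -0.966, 0.027], [-0.106, 0.001, -0.994]] F [ 0.2 -0.6 -2.5] w 0.03184885268379424 39.99300777562894
axial 0.011948348280227377 normal 0.008445606348204602 lat -7.982010538484563e-05
```

Now I'll lower along the normal gently, in small steps, watching the force.

```bash
python3 -m jog '{"dp":[[-1.6,0,1.2],[-3.2,0,2.4],[-4.8,0,3.5],[-4.8,0,3.5],[-4.8,0,3.5]],"delta_rot":[[0,0,0],[0,0,0],[0,0,0],[0,0,0],[0,0,0]],"gripper":[-1,-1,-1,-1,-1]}'; python3 -m jog '{"dp":[[-1,0,0.7],[-2,0,1.4],[-2,0,1.4],[-2,0,1.4]],"delta_rot":[[0,0,0],[0,0,0],[0,0,0],[0,0,0]],"gripper":[-1,-1,-1,-1]}'
python3 - <<'E'
from h import *
st(); o=robot.get_obs();A=R.from_quat(o["tool_rot"]); e=o["position"]+A.apply([.05,0,.063])-SEAT; print("axial",e@D,"normal",e@N,"lat",e@RY, "F n,a",o["ft_force"]@N,o["ft_force"]@D)
E
```

```text
time: 23.3
position: [0.4788, -0.3261, 0.1302]
tool_rot: [0.99, -0.13, -0.051, -0.006]
ft_force: [5.4, 1.0, 2.5]
grip_width: 0.0318
grip_force: 40.0
time: 23.7
position: [0.4785, -0.3261, 0.1302]
tool_rot: [0.99, -0.13, -0.049, -0.005]
ft_force: [7.0, 0.7, 6.9]
grip_width: 0.0315
grip_force: 40.0
t 23.7 q [-0.76  0.62  1.56 -0.06  1.04  1.1 ] p [ 0.4785 -0.3261  0.1302]
axes [[0.961, -0.258, -0.095], [-0.257, -0.966, 0.023], [-0.098, 0.002, -0.995]] F [7.  0.7 6.9] w 0.03145825162980446 39.99432962620631
axial 0.011832607347504324 normal 0.004649519171419534 lat -0.00023924321210047064 F n,a 9.147548254847816 2.726125869126049
```

```bash
python3 -m jog '{"dp":[[2,0,1],[3.2,0,2.8],[4.4,0,4.4],[5.6,0,6],[6.6,0,7.4],[6.6,0,7.4],[6.6,0,7.4]],"delta_rot":[[0,0,0],[0,0,0],[0,0,0],[0,0,0],[0,0,0],[0,0,0],[0,0,0]],"gripper":[-1,-1,-1,-1,-1,-1,-1]}'
python3 - <<'E'
from h import *
st(); o=robot.get_obs();A=R.from_quat(o["tool_rot"]); e=o["position"]+A.apply([.05,0,.063])-SEAT; print("axial",e@D,"normal",e@N,"lat",e@RY, "F n,a",o["ft_force"]@N,o["ft_force"]@D)
E
```

```text
time: 24.4
position: [0.4831, -0.3286, 0.1217]
tool_rot: [0.99, -0.13, -0.05, -0.005]
ft_force: [6.1, -1.9, 5.6]
grip_width: 0.0315
grip_force: 40.0
t 24.4 q [-0.76  0.64  1.55 -0.06  1.04  1.1 ] p [ 0.4831 -0.3286  0.1217]
axes [[0.961, -0.257, -0.097], [-0.257, -0.966, 0.022], [-0.1, 0.004, -0.995]] F [ 6.1 -1.9  5.6] w 0.03153581919825118 39.99289647093974
axial 0.0019771650624751244 normal 0.00466971511166802 lat -0.0016116269533884603 F n,a 8.295456781964894 1.6625904895847343
```

```bash
python3 -m jog '{"dp":[[0,0,0],[0,0,0],[0,0,0],[0,0,0],[0,0,0],[16,0,-12],[40,0,-29],[65,0,-47],[80,0,-75],[80,0,-75]],"delta_rot":[[0,0,0],[0,0,0],[0,0,0],[0,0,0],[0,0,0],[0,0,0],[0,0,0],[0,0,0],[0,0,0],[0,0,0]],"gripper":[1,1,1,1,1,1,1,1,1,1]}'
python3 - <<'E'
from h import *
st()
z=RZ.apply([-.5,0,-.8660254]); M=frame(z,RY)
p=SEAT+.109*D+.019*z; rel(p-.11*z,M)
robot.camera("scene"); print(robot.search_frame("thermometer","scene")); s=robot.camera("scene")[:,:,::-1]
a=cv2.imread("pics/r2.png")[:,:360]; b=tile(s,235,70,325,200,4); d=cv2.absdiff(a,b).max(2)[160:440,120:250]; print("wand-area diff mean",d.mean(),np.percentile(d,95))
cv2.imwrite("pics/s_back.png",s)
E
```

```text
time: 25.4
position: [0.5685, -0.3507, 0.1892]
tool_rot: [0.99, -0.129, -0.05, -0.005]
ft_force: [0.5, -0.0, 0.6]
grip_width: 0.0865
grip_force: 0.0
t 25.4 q [-0.7   0.66  1.27 -0.05  1.3   1.15] p [ 0.5685 -0.3507  0.1892]
axes [[0.962, -0.256, -0.097], [-0.255, -0.967, 0.022], [-0.1, 0.004, -0.995]] F [ 0.5 -0.   0.6] w 0.08654778192802409 0.0
dp [-59.9  -0.6 -28.2] rot [-0.661 -0.006  3.07 ] deg 180.0
dp [-59.9  -0.6 -28.2] rot [ 0.004 -0.424 -0.001] deg 24.3
[{'rect': [260.9, 113.0, 295.8, 167.9], 'score': 0.55}]
wand-area diff mean 2.2915934065934067 4.0
```

The wand area matches the earlier "home" picture (mean difference 2 grey levels), so it lies home again. Regrasping at the middle.

```bash
python3 -m jog '{"dp":[[-10,0,-30],[-30,-0.6,-40],[-60,-0.6,-35],[-60,-0.6,-35],[-60,-0.6,-28],[-60,-0.6,-28],[-60,-0.6,-28]],"delta_rot":[[0,-0.1,0],[0,-0.25,0],[0.004,-0.424,0],[0.004,-0.424,0],[0.004,-0.424,0],[0.004,-0.424,0],[0.004,-0.424,0]],"gripper":[1,1,1,1,1,1,1]}'
python3 - <<'E'
from h import *
st()
z=RZ.apply([-.5,0,-.8660254]); M=frame(z,RY)
p=SEAT+.109*D+.019*z; rel(p,M)
E
```

```text
time: 26.25
position: [0.5099, -0.3334, 0.2199]
tool_rot: [0.957, -0.125, -0.26, -0.036]
ft_force: [0.2, -0.4, -0.5]
grip_width: 0.0869
grip_force: 0.0
t 26.25 q [-0.66  0.76  1.09 -0.2   1.79  1.17] p [ 0.5099 -0.3334  0.2199]
axes [[0.833, -0.259, -0.489], [-0.221, -0.966, 0.135], [-0.507, -0.004, -0.862]] F [ 0.2 -0.4 -0.5] w 0.08687923377206859 0.0
dp [  2.9   1.4 105. ] rot [-0.012 -0.007 -3.142] deg 180.0
dp [  2.9   1.4 105. ] rot [-0.005  0.008  0.   ] deg 0.5
```

```bash
python3 -m jog '{"dp":[[3,1,25],[3,1,55],[3,1,80],[3,1,97],[3,1,105],[3,1,105],[3,1,105]],"delta_rot":[[-0.005,0.008,0],[-0.005,0.008,0],[-0.005,0.008,0],[-0.005,0.008,0],[-0.005,0.008,0],[-0.005,0.008,0],[-0.005,0.008,0]],"gripper":[1,1,1,1,1,1,1]}'; python3 -m jog '{"dp":[[0,0,0],[0,0,0],[0,0,0],[0,0,0],[0,0,0],[0,0,0],[0,0,0],[0,0,0],[0,0,0],[0,0,0]],"delta_rot":[[0,0,0],[0,0,0],[0,0,0],[0,0,0],[0,0,0],[0,0,0],[0,0,0],[0,0,0],[0,0,0],[0,0,0]],"gripper":[-1,-1,-1,-1,-1,-1,-1,-1,-1,-1]}' 45
python3 - <<'E'
from h import *
st()
o=robot.get_obs(); A=R.from_quat(o["tool_rot"]); P=o["position"]
n=SEAT+.0008*N-.0009*D
nt=A.inv().apply(n-P); print("nose in tool",nt); nt[1]=0
dt=A.inv().apply(D); dt[1]=0; print("wand z in tool",dt,"N",A.inv().apply(N), "grasp at",(P-.019*A.apply([0,0,1])-n)@D)
json.dump({"nt":nt.tolist(),"dt":dt.tolist(),"P":P.tolist(),"q":o["tool_rot"].tolist()},open("grasp.json","w"))
E
```

```text
time: 26.95
position: [0.462, -0.3217, 0.1291]
tool_rot: [0.958, -0.125, -0.256, -0.033]
ft_force: [-1.0, -0.4, 0.4]
grip_width: 0.0873
grip_force: 0.0
time: 27.95
position: [0.461, -0.3212, 0.1282]
tool_rot: [0.958, -0.125, -0.257, -0.033]
ft_force: [-0.2, -0.9, -0.4]
grip_width: 0.0314
grip_force: 44.9
t 27.95 q [-0.69  0.79  1.31 -0.21  1.53  1.2 ] p [ 0.461  -0.3212  0.1282]
axes [[0.837, -0.256, -0.484], [-0.222, -0.967, 0.127], [-0.5, 0.001, -0.866]] F [-0.2 -0.9 -0.4] w 0.03142153493196453 44.90489391144365
nose in tool [0.09539719 0.00010999 0.035579  ]
wand z in tool [-0.86625241  0.         -0.49960626] N [ 0.4996066   0.00091404 -0.86625193] grasp at 0.10990599224349246
```

```bash
python3 -m jog '{"dp":[[0,0,-4],[3,0,-11],[9,0,-22],[17,0,-38],[27,0,-58],[30,0,-85],[25,0,-120],[10,0,-155],[-5,0,-185],[-12,0,-200],[-12,0,-200]],"delta_rot":[[0,0,0],[0,0,0],[0,0,0],[0,0,0],[0,0,0],[0,0,0],[0,0,0],[0,0,0],[0,0,0],[0,0,0],[0,0,0]],"gripper":[-1,-1,-1,-1,-1,-1,-1,-1,-1,-1,-1]}'
python3 - <<'E'
from h import *
st()
p,M=hubpose(.15); rel(p+[-.0,0,.15],M)
s=robot.camera("scene")[:,:,::-1].copy(); cv2.imwrite("pics/s_l.png",s); print(robot.search_frame("thermometer","scene"))
o=robot.get_obs();A=R.from_quat(o["tool_rot"]);g=json.load(open("grasp.json"));n=np.array(g["nt"]);d=np.array(g["dt"])
print(proj("scene",o["position"]+A.apply([n,n+.038*d,n+.18*d])))
E
```

```text
time: 29.05
position: [0.5494, -0.3446, 0.3107]
tool_rot: [0.959, -0.125, -0.254, -0.031]
ft_force: [0.3, -0.1, -2.4]
grip_width: 0.0317
grip_force: 44.9
t 29.05 q [-0.64  0.75  0.86 -0.21  2.01  1.15] p [ 0.5494 -0.3446  0.3107]
axes [[0.84, -0.256, -0.478], [-0.224, -0.967, 0.124], [-0.494, 0.003, -0.869]] F [ 0.3 -0.1 -2.4] w 0.03173759333718098 44.90220984444022
dp [-157.2 -486.1   44.8] rot [-0.023  0.69  -0.154] deg 40.5
dp [-157.2 -486.1   44.8] rot [1.013 0.034 2.814] deg 171.4
[{'rect': [221.6, 53.8, 257.6, 118.2], 'score': 0.7}]
[[223.62176413 118.22003856]
 [229.21032948 106.19823285]
 [251.26988551  58.74496345]]
```

```bash
python3 -m jog '{"dp":[[-12,-15,-15],[-35,-50,-30],[-60,-95,-30],[-157,-486,45],[-157,-486,45],[-157,-486,45],[-157,-486,45],[-157,-486,45],[-157,-486,45],[-157,-486,45],[-157,-486,45],[-157,-486,45]],"delta_rot":[[0,0.05,0],[0,0.15,0],[0,0.25,-0.05],[-0.023,0.69,-0.154],[-0.023,0.69,-0.154],[-0.023,0.69,-0.154],[-0.023,0.69,-0.154],[-0.023,0.69,-0.154],[-0.023,0.69,-0.154],[-0.023,0.69,-0.154],[-0.023,0.69,-0.154],[-0.023,0.69,-0.154]],"gripper":[-1,-1,-1,-1,-1,-1,-1,-1,-1,-1,-1,-1]}'
python3 - <<'E'
from h import *
st()
p,M=hubpose(.12); rel(p,M)
E
```

```text
time: 30.35
position: [0.5161, 0.1711, 0.344]
tool_rot: [0.995, -0.05, 0.08, 0.002]
ft_force: [0.6, -0.7, -2.7]
grip_width: 0.0319
grip_force: 44.9
t 30.35 q [ 0.13  0.23  1.58 -0.04  1.18  1.82] p [0.5161 0.1711 0.344 ]
axes [[0.982, -0.101, 0.16], [-0.1, -0.995, -0.011], [0.16, -0.005, -0.987]] F [ 0.6 -0.7 -2.7] w 0.03190921526856889 44.90281701553613
dp [  7.3   5.4 159.6] rot [-0.006  0.013  0.005] deg 0.9
dp [  7.3   5.4 159.6] rot [-0.021 -0.009 -3.137] deg 179.7
```

```bash
python3 -m jog '{"dp":[[7,5,20],[7,5,60],[7,5,100],[7,5,135],[7,5,155],[7,5,160],[7,5,160],[7,5,160],[7,5,160]],"delta_rot":[[-0.006,0.013,0.005],[-0.006,0.013,0.005],[-0.006,0.013,0.005],[-0.006,0.013,0.005],[-0.006,0.013,0.005],[-0.006,0.013,0.005],[-0.006,0.013,0.005],[-0.006,0.013,0.005],[-0.006,0.013,0.005]],"gripper":[-1,-1,-1,-1,-1,-1,-1,-1,-1]}'
python3 - <<'E'
from h import *; from fit import *
p,M=hubpose(.08); rel(p,M)
s=robot.camera("scene")[:,:,::-1].copy(); cv2.imwrite("pics/s_h3.png",s); t=robot.camera("top")[:,:,::-1].copy(); cv2.imwrite("pics/t_h3.png",t)
o=robot.get_obs();A=R.from_quat(o["tool_rot"]);g=json.load(open("grasp.json"));n=np.array(g["nt"]);d=np.array(g["dt"])
w=o["position"]+A.apply([n,n+.038*d]); print("z",w[:,2])
for c,im in(("scene",s),("top",t)):
    U=proj(c,w); print(c,U.round(1).tolist())
    x0,y0=(U.min(0)-12).astype(int); x1,y1=(U.max(0)+12).astype(int)
    k,parts,cost=fitnose(im,o["position"],A,d,c,(x0,y0,x1,y1),60); print(k,(x0,y0,x1,y1))
    from scipy.optimize import minimize
    r=min(((cost([0,.1,0],np.zeros(2)),)),default=0)
    # shift-only fit with the predicted model
    gv=np.array([0,0,-.019]); f=np.cross(d,[0,1.,0]); s0=-(n-gv)@d; p0=(n-gv)@f
    best=min(((cost([th,s0,p0],np.array([bx,by])),th,bx,by) for th in np.radians([-10,-5,0,5,10]) for bx in np.arange(-4,4.1,.5) for by in np.arange(-4,4.1,.5)))
    print("IoU0",cost([0,s0,p0],np.zeros(2)),"best",best)
E
```

```text
time: 31.25
position: [0.5528, 0.1586, 0.1915]
tool_rot: [0.994, -0.056, 0.091, 0.005]
ft_force: [-0.0, 0.4, -1.9]
grip_width: 0.0317
grip_force: 44.9
dp [28.9 -4.3 23.2] rot [ 0.002 -0.009 -0.006] deg 0.6
dp [28.9 -4.3 23.2] rot [-1.400e-02 -3.000e-03  3.136e+00] deg 179.7
z [0.1737801  0.18645387]
scene [[306.4, 238.7], [321.3, 229.6]]
[305 224  20  19 195] (np.int64(294), np.int64(217), np.int64(333), np.int64(250))
IoU0 -0.7279693486590039 best (np.float64(-0.8220338983050848), np.float64(-0.08726646259971647), np.float64(-1.0), np.float64(-4.0))
top [[288.7, 182.6], [286.1, 197.1]]
[283 182  11  13 110] (np.int64(274), np.int64(170), np.int64(300), np.int64(209))
IoU0 -0.44176706827309237 best (np.float64(-0.4641350210970464), np.float64(-0.17453292519943295), np.float64(-0.5), np.float64(-4.0))
```

```bash
python3 - <<'E'
from h import *
def asc(f,x0,y0,x1,y1):
    g=cv2.cvtColor(cv2.imread(f),cv2.COLOR_BGR2GRAY); print(f,x0,y0)
    for y in range(y0,y1): print(y,"".join("@#*+-. "[min(6,int(v)//28)] for v in g[y,x0:x1]))
asc("pics/s_h3.png",294,205,350,250); asc("pics/t_h3.png",268,172,312,212)
E
```

```text
pics/s_h3.png 294 205
205 ....-...-....---            .---..-.........-..@#.-.....
206 .....-...----.                .--..-.........----.......
207 ......-...--                    --.---......-...........
208 .......----                      --.---....--...........
209 ........--.                       --..--.-..............
210 ........-.                        .--.--................
211 ........--                         -----................
212 ..........                         --.-.................
213 ..........                        .-...................-
214 .........-                        -..................-++
215 .........-.                      ..................--+++
216 .........-+                    .-................--+++++
217 ..........++                **..................-+++++++
218 ..........-+-.              +@-...............--++++++++
219 ..........-----.          ...*#-............--+++++++++*
220 ......... .----.-..     --...-#*-..........-+++++++++++*
221 .........  .---.........+-....-#*........--++++++++++++#
222 ..........  .-..........+-.....-#+...
[... 2948 characters left out ...]
--....-.......
198 ----------++++++-------------------.-.-.-...
199 ----------+++++++++++++-++------------------
200 -------------------+++++*+------------------
201 ------------......-----+*+------------------
202 ------------.........-.-++------------------
203 -----------...........--++------------------
204 -----------...........--++------------------
205 -----------...........--+-------------------
206 -----------...........-++-------------------
207 -----------...........-++-------------------
208 ++--------...........--++-------------------
209 **+-------........----++++++----------------
210 **++------........-++++++++++---------------
211 #**+++++--------.--+++++++**+-------------..
```

Text maps of the pixels show the nose in the scene picture with its tip at about (307.5,237.5) and a slope of -0.615, against -0.61 predicted. In the top picture the tip centre is at about (289.4,183), against (288.7,182.6). The grip held, so I'll refine the hub centre from the dark ring and go in.

```bash
python3 - <<'E'
from h import *
g=cv2.cvtColor(cv2.imread("pics/t_h3.png"),cv2.COLOR_BGR2GRAY)
w=np.zeros_like(g); w[118:160,265:325]=(g<95)[118:160,265:325]
n,l,s,c=cv2.connectedComponentsWithStats(w)
print([(s[i].tolist(),c[i].round(2).tolist()) for i in range(1,n) if s[i][4]>4])
i=1+np.argmax(s[1:,4])
for b in ([0,0],[.7,.7]): print(b,onz("top",c[i]-b,.128).round(4))
h=onz("top",c[i]-[.7,.5],.128)
import h as H; H.HUB=h; p,M=H.hubpose(.08); rel(p,M); print(h)
E
```

```text
[([292, 128, 6, 4, 18], [294.28, 129.61]), ([274, 134, 5, 4, 17], [276.12, 135.59]), ([283, 135, 23, 14, 254], [294.15, 141.56]), ([310, 139, 5, 4, 16], [312.19, 140.5]), ([281, 148, 6, 3, 14], [283.5, 149.0]), ([303, 151, 5, 3, 14], [304.86, 152.07])]
[0, 0] [0.7609 0.1402 0.128 ]
[0.7, 0.7] [0.7626 0.1419 0.128 ]
dp [30.9 -5.8 23.5] rot [ 0.002 -0.009 -0.006] deg 0.6
dp [30.9 -5.8 23.5] rot [-1.400e-02 -3.000e-03  3.136e+00] deg 179.7
[0.76210681 0.14190162 0.128     ]
```

```bash
sed -i 's/HUB=np.array.*;/HUB=np.array([.7615,.1413,.128]);/' h.py; grep -n HUB= h.py
python3 -m jog '{"dp":[[8,-5,6],[16,-5.2,12],[23,-5.2,18],[28,-5.2,22],[30.3,-5.2,23.4],[30.3,-5.2,23.4],[30.3,-5.2,23.4],[30.3,-5.2,23.4]],"delta_rot":[[0.002,-0.009,-0.006],[0.002,-0.009,-0.006],[0.002,-0.009,-0.006],[0.002,-0.009,-0.006],[0.002,-0.009,-0.006],[0.002,-0.009,-0.006],[0.002,-0.009,-0.006],[0.002,-0.009,-0.006]],"gripper":[-1,-1,-1,-1,-1,-1,-1,-1]}'
python3 - <<'E'
from h import *
p,M=hubpose(.08); rel(p,M); st()
E
```

```text
38:HUB=np.array([.7615,.1413,.128]); HY=np.radians(-6.1)
time: 32.15
position: [0.5861, 0.1599, 0.1725]
tool_rot: [0.995, -0.053, 0.085, 0.005]
ft_force: [0.2, 0.6, -2.1]
grip_width: 0.0318
grip_force: 44.9
dp [ 1.3 -0.1 -1.2] rot [0.    0.003 0.   ] deg 0.2
dp [ 1.3 -0.1 -1.2] rot [-0.004  0.    -3.141] deg 180.0
t 32.15 q [ 0.1   0.51  1.65 -0.05  0.81  1.81] p [0.5861 0.1599 0.1725]
axes [[0.98, -0.106, 0.17], [-0.104, -0.994, -0.018], [0.171, 0.0, -0.985]] F [ 0.2  0.6 -2.1] w 0.03175480455800749 44.902194840833545
```

```bash
python3 -m jog '{"dp":[[1.3,0,-1.2],[1.3,0,-1.2],[1.3,0,-1.2],[1.3,0,-1.2],[1.3,0,-1.2]],"delta_rot":[[0,0.003,0],[0,0.003,0],[0,0.003,0],[0,0.003,0],[0,0.003,0]],"gripper":[-1,-1,-1,-1,-1]}'
python3 - <<'E'
from h import *
p,M=hubpose(.08); rel(p,M); 
s=robot.camera("scene")[:,:,::-1].copy();t=robot.camera("top")[:,:,::-1].copy();cv2.imwrite("pics/s_h4.png",s);cv2.imwrite("pics/t_h4.png",t)
def asc(im,x0,y0,x1,y1):
    g=cv2.cvtColor(im,cv2.COLOR_BGR2GRAY)
    for y in range(y0,y1): print(y,"".join("@#*+-. "[min(6,int(v)//28)] for v in g[y,x0:x1]))
asc(t,276,164,306,186)
o=robot.get_obs();A=R.from_quat(o["tool_rot"]);g=json.load(open("grasp.json"));n=np.array(g["nt"]);d=np.array(g["dt"])
print(proj("top",o["position"]+A.apply([n,n+.038*d,n-.08*d])).round(1).tolist(), np.round(o["position"]+A.apply(n-.08*d),4))
E
```

```text
time: 32.65
position: [0.5875, 0.1598, 0.1739]
tool_rot: [0.995, -0.053, 0.087, 0.005]
ft_force: [-0.2, 0.6, -3.0]
grip_width: 0.0317
grip_force: 44.9
dp [-0.3 -0.1 -0.1] rot [ 0.    -0.001  0.   ] deg 0.0
dp [-0.3 -0.1 -0.1] rot [ 1.000e-03  0.000e+00 -3.141e+00] deg 180.0
164 ----------------------++------
165 ----------------------------++
166 ------------------------------
167 ---------+++++++--------------
168 ---------***#****+------------
169 --------+*#####*#*+-----------
170 --------*#########*-----------
171 -------+*#########*-----------
172 -------+*#########*-----------
173 --....-+*#########+--.---.----
174 -------+*########*+--........-
175 -------*#########*+-----------
176 ------+*#########*+-----------
177 ------+*#########*------------
178 ------+*#########*------------
179 ------+***######*+------------
180 -..---+++******#*+------------
181 ...----------+++*+-..-..-...-.
182 ...--......--------...........
183 ----------......---...........
184 ---++++++----------...........
185 ---+++++++++++++++--..........
[[288.8, 169.4], [286.4, 183.3], [293.8, 141.2]] [0.7618 0.1412 0.128 ]
```

The nose axis in the top picture extrapolates to x≈294.3 at the ring row, and the ring centre is at 294.15, so the wand is on target. Holding still.

```bash
for i in 1 2 3; do python3 -m jog '{"dp":[[0,0,0],[0,0,0],[0,0,0],[0,0,0],[0,0,0],[0,0,0],[0,0,0],[0,0,0],[0,0,0],[0,0,0]],"delta_rot":[[0,0,0],[0,0,0],[0,0,0],[0,0,0],[0,0,0],[0,0,0],[0,0,0],[0,0,0],[0,0,0],[0,0,0]],"gripper":[-1,-1,-1,-1,-1,-1,-1,-1,-1,-1]}' | head -2; done
python3 - <<'E'
from h import *
st(); o=robot.get_obs();A=R.from_quat(o["tool_rot"]);g=json.load(open("grasp.json"))
p,M=restpose(g["dt"],g["nt"],.012*D+.06*N); rel(p+[0,0,.13],M)
E
```

```text
time: 33.75
position: [0.5876, 0.1598, 0.1738]
time: 34.75
position: [0.5876, 0.1598, 0.1738]
time: 35.75
position: [0.5876, 0.1598, 0.1738]
t 35.75 q [ 0.1   0.51  1.65 -0.05  0.81  1.81] p [0.5876 0.1598 0.1738]
axes [[0.979, -0.106, 0.173], [-0.104, -0.994, -0.019], [0.174, 0.0, -0.985]] F [-0.8  0.3 -2.4] w 0.03166088233685406 44.90224992390722
dp [  -8.4  498.7 -128.4] rot [ 0.027 -0.697  0.154] deg 40.9
dp [  -8.4  498.7 -128.4] rot [ 1.024  0.04  -2.81 ] deg 171.4
```

```bash
python3 -m jog '{"dp":[[-15,0,-20],[-40,2,-60],[-65,5,-105],[-75,20,-150],[-70,65,-165],[-8,499,-128],[-8,499,-128],[-8,499,-128],[-8,499,-128],[-8,499,-128],[-8,499,-128],[-8,499,-128]],"delta_rot":[[0,0,0],[0,0,0],[0,0,0],[0,-0.05,0.02],[0,-0.15,0.05],[0.027,-0.697,0.154],[0.027,-0.697,0.154],[0.027,-0.697,0.154],[0.027,-0.697,0.154],[0.027,-0.697,0.154],[0.027,-0.697,0.154],[0.027,-0.697,0.154]],"gripper":[-1,-1,-1,-1,-1,-1,-1,-1,-1,-1,-1,-1]}'
python3 - <<'E'
from h import *
st(); g=json.load(open("grasp.json"))
p,M=restpose(g["dt"],g["nt"],.012*D+.06*N); rel(p+[0,0,.13],M); rel(p,M)
E
```

```text
time: 36.95
position: [0.5008, -0.2459, 0.303]
tool_rot: [0.958, -0.125, -0.256, -0.033]
ft_force: [0.9, -0.4, -1.7]
grip_width: 0.0315
grip_force: 44.9
t 36.95 q [-0.57  0.61  1.16 -0.16  1.87  1.25] p [ 0.5008 -0.2459  0.303 ]
axes [[0.838, -0.257, -0.482], [-0.222, -0.967, 0.128], [-0.499, 0.0, -0.867]] F [ 0.9 -0.4 -1.7] w 0.031542203073075 44.90318875294179
dp [24.3 83.1 -9.3] rot [ 0.    -0.002 -0.   ] deg 0.1
dp [24.3 83.1 -9.3] rot [-3.000e-03 -0.000e+00  3.142e+00] deg 180.0
dp [ 89.1  83.1 103.4] rot [ 0.    -0.002 -0.   ] deg 0.1
dp [ 89.1  83.1 103.4] rot [-3.000e-03 -0.000e+00  3.142e+00] deg 180.0
```

```bash
python3 -m jog '{"dp":[[12,40,-5],[24,83,-9],[30,83,0],[45,83,27],[65,83,60],[80,83,88],[89,83,103],[89,83,103],[89,83,103],[89,83,103]],"delta_rot":[[0,0,0],[0,0,0],[0,0,0],[0,0,0],[0,0,0],[0,0,0],[0,0,0],[0,0,0],[0,0,0],[0,0,0]],"gripper":[-1,-1,-1,-1,-1,-1,-1,-1,-1,-1]}'
python3 - <<'E'
from h import *
st(); g=json.load(open("grasp.json"))
for a,b in((.012,.06),(.008,.004),(.0,.0)): p,M=restpose(g["dt"],g["nt"],a*D+b*N); rel(p,M)
s=robot.camera("scene")[:,:,::-1].copy()
o=robot.get_obs();A=R.from_quat(o["tool_rot"]); print(proj("scene",o["position"]+A.apply([np.array(g["nt"]),np.array(g["nt"])+.038*np.array(g["dt"])])).round(1).tolist())
G=cv2.cvtColor(s,cv2.COLOR_BGR2GRAY)
for y in range(140,164): print(y,"".join("@#*+-. "[min(6,int(v)//28)] for v in G[y,234:268]))
E
```

```text
time: 37.95
position: [0.505, -0.331, 0.1721]
tool_rot: [0.958, -0.125, -0.255, -0.032]
ft_force: [-0.5, -0.3, -2.0]
grip_width: 0.032
grip_force: 44.9
t 37.95 q [-0.66  0.79  1.15 -0.2   1.68  1.19] p [ 0.505  -0.331   0.1721]
axes [[0.839, -0.256, -0.481], [-0.223, -0.967, 0.125], [-0.497, 0.002, -0.868]] F [-0.5 -0.3 -2. ] w 0.032004648607599516 44.90221027750522
dp [1.4 1.9 2.9] rot [ 0.002 -0.004 -0.001] deg 0.3
dp [1.4 1.9 2.9] rot [-7.000e-03 -3.000e-03  3.141e+00] deg 180.0
dp [-23.3   1.9  53.3] rot [ 0.002 -0.004 -0.001] deg 0.3
dp [-23.3   1.9  53.3] rot [-7.000e-03 -3.000e-03  3.141e+00] deg 180.0
dp [-18.4   1.8  60.7] rot [ 0.002 -0.004 -0.001] deg 0.3
dp [-18.4   1.8  60.7] rot [-7.000e-03 -3.000e-03  3.141e+00] deg 180.0
[[244.1, 158.2], [249.7, 147.4]]
140 ----------..#+++-+++++++++++   ...
141 ------------*#---+++++++++++...---
142 ------------+#+-++++++++++*+------
143 ------------+*#+++++++++++++------
144 .----------+++##*++++++++*++------
145 .-------------+**#**++++++++------
146 ...---------*-+++**##**+*-++------
147 ....-------*#+++++++*####++-.  ---
148 .....-----+@@**+++++++*+-++..     
149 ......----#@@@@#***++++..--.....  
150 .........+@@@@@@@@#*+*+...........
151 .........#@@@@@@@@@+---...........
152 ........-@@@@@@@@@#-.---..........
153 ........#@@@@@@@@@+.----..........
154 .......-@@@@@@@@@#------..........
155 .......#@@@@@@@@@+-----.........  
156 .......@@@@@@@@@#------.......... 
157 .......#@@@@@@@@+.----............
158 .......-+@@@@@@*------............
159 .........-*@@@#-.----.............
160 --........--++-..----.............
161 ---..............---..............
162 ----..............--..............
163 .----.............-.  ............
```

```bash
python3 -m jog '{"dp":[[0,1.9,10],[-6,1.9,20],[-12,1.9,32],[-17,1.9,42],[-21,1.9,49],[-23,1.9,53],[-23,1.9,53],[-23,1.9,53]],"delta_rot":[[0.002,-0.004,0],[0.002,-0.004,0],[0.002,-0.004,0],[0.002,-0.004,0],[0.002,-0.004,0],[0.002,-0.004,0],[0.002,-0.004,0],[0.002,-0.004,0]],"gripper":[-1,-1,-1,-1,-1,-1,-1,-1]}'
python3 - <<'E'
from h import *
g=json.load(open("grasp.json")); p,M=restpose(g["dt"],g["nt"],.001*N-0.001*D); rel(p,M); F=robot.get_obs()["ft_force"]; print(F@N,F@D)
E
```

```text
time: 38.8
position: [0.4589, -0.3206, 0.136]
tool_rot: [0.957, -0.125, -0.258, -0.034]
ft_force: [-0.3, -0.1, -2.2]
grip_width: 0.0316
grip_force: 44.9
dp [6.  0.2 5.5] rot [-0.001  0.002 -0.   ] deg 0.2
dp [6.  0.2 5.5] rot [4.000e-03 2.000e-03 3.141e+00] deg 180.0
-1.347482339833496 -1.7906638164084487
```

```bash
python3 -m jog '{"dp":[[1.5,0,2],[3,0,3.5],[4.5,0,5],[6,0,5.8],[6,0,5.8],[6,0,5.8]],"delta_rot":[[0,0.002,0],[0,0.002,0],[0,0.002,0],[0,0.002,0],[0,0.002,0],[0,0.002,0]],"gripper":[-1,-1,-1,-1,-1,-1]}'
python3 - <<'E'
from h import *
g=json.load(open("grasp.json")); p,M=restpose(g["dt"],g["nt"],.0008*N-0.0009*D); rel(p,M); F=robot.get_obs()["ft_force"]; print(F@N,F@D)
E
```

```text
time: 39.4
position: [0.461, -0.3211, 0.1282]
tool_rot: [0.958, -0.125, -0.257, -0.034]
ft_force: [1.2, -0.5, 2.0]
grip_width: 0.0313
grip_force: 44.9
dp [ 0.   0.3 -0. ] rot [-0.001  0.001 -0.   ] deg 0.1
dp [ 0.   0.3 -0. ] rot [1.000e-03 2.000e-03 3.141e+00] deg 180.0
2.0843257684954777 1.0901503499338236
```

```bash
python3 -m jog '{"dp":[[0,0,0],[0,0,0],[0,0,0],[0,0,0],[0,0,0],[0,0,-20],[0,0,-55],[0,0,-100],[0,0,-140],[0,0,-140],[0,0,-140]],"delta_rot":[[0,0,0],[0,0,0],[0,0,0],[0,0,0],[0,0,0],[0,0,0],[0,0,0],[0,0,0],[0,0,0],[0,0,0],[0,0,0]],"gripper":[1,1,1,1,1,1,1,1,1,1,1]}'
python3 - <<'E'
from h import *
s=robot.camera("scene")[:,:,::-1]; print(robot.search_frame("thermometer","scene"))
a=cv2.imread("pics/r2.png")[:,:360]; b=tile(s,235,70,325,200,4); d=cv2.absdiff(a,b).max(2)[160:440,120:250]; print("diff",d.mean(),np.percentile(d,95))
t=robot.camera("top")[:,:,::-1]; t0=cv2.imread("pics/top0.png"); s0=cv2.imread("pics/scene0.png")
for n,(c,A,B,(x0,y0,x1,y1)) in {"jar":("t",t0,t,(325,215,372,258)),"jar_s":("s",s0,s,(300,200,338,256)),"can":("t",t0,t,(320,275,350,306)),"spanner":("t",t0,t,(182,142,212,216)),"turbo":("t",t0,t,(365,95,430,172)),"hub":("t",t0,t,(250,70,345,168))}.items():
    d=cv2.absdiff(A[y0:y1,x0:x1],B[y0:y1,x0:x1]).max(2); print(n,d.mean().round(1),np.percentile(d,99))
st()
E
```

```text
time: 40.5
position: [0.5289, -0.3392, 0.2493]
tool_rot: [0.958, -0.125, -0.257, -0.034]
ft_force: [0.3, 0.1, -0.6]
grip_width: 0.0869
grip_force: 0.0
[{'rect': [257.6, 112.8, 294.2, 169.4], 'score': 0.94}]
diff 2.008296703296703 4.0
jar 10.5 14.0
jar_s 1.6 3.0
can 9.8 14.0
spanner 10.8 14.0
turbo 8.1 14.0
hub 9.6 14.0
t 40.65 q [-0.65  0.76  1.01 -0.2   1.86  1.17] p [ 0.5272 -0.3383  0.2472]
axes [[0.834, -0.258, -0.487], [-0.221, -0.966, 0.133], [-0.505, -0.003, -0.863]] F [-0.9  0.5 -0.4] w 0.08698028967162344 0.0
```

The wand is home: its area matches the home picture. The jar, can, spanner, turbo and disc show no change beyond uniform brightness, so I'm handing in.

```bash
python3 -c "
from rig import robot
print(robot.hand_in())"
```

```text
the job is handed in; nothing more can be done
None
```

I handed the job in at about 41 s: the thermometer was held still for 3 s, aimed at the hub with its nose 80 mm from it by my measurements, and now lies home and released in the rest; an extra regrasp was needed because my first lift turned the wand in the grip, and camera checks showed nothing else moved.

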